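Start a handheld's bench test with the latched dial

TASK

Start the bench test of the handheld terminal: lay it in the bay of the sloping cradle, screen up and with its raised head at the upper end, and do not let go until it rests there. Then pinch both release tabs of the latched dial on the console, turn it clockwise until its pointer stands at the long rib and let go so that the tabs spring out and lock it; last, press the long start bar fully down at its middle, so that both ends sink evenly, keep it down for half a second and let it rise. Leave the other things on the bench where they are.

Things in the scene. Friction and masses are not known exactly. Their poses are not given: they have to be found in the camera images.
- handheld: the grey handheld terminal, 150 x 50 x 28 mm (its x, y, z), about 0.2 kg, lying loose on the bench screen up. Origin at the centre of its underside, z up out of the screen, x along its length towards its head, where a black sensor head rises 10 mm higher. Grip it across its 50 mm width, at mid-length
- handheld_head (a point): centre of the raised black sensor head (34 mm long, 46 wide, 10 high), at (56, 0, 33) mm in the handheld's frame
- cradle: the fixed dark steel cradle, left or right on the bench: a wedge 100 mm wide, 172 mm deep, 30 mm high in front and 110 at the back; its top, the deck, slopes 25 degrees, low edge towards the robot. Origin at the centre of its underside, x level towards its high end, z up
- cradle_deck: the cradle's deck: origin in the middle of its surface, x up the slope, y left, z out of the deck. Bay 158 mm (x) by 58 mm (y) round the origin, bounded by a lip at either end and four cheeks at the corners (|x| = 47 to 77 mm), all 12 mm high, 6 thick; open at mid-length for fingers. A seated handheld's origin and axes coincide with the deck's
- console: the fixed white console, left or right on the bench: a wedge 200 mm wide, 173 mm deep, 30 mm high in front and 130 at the back; its panel slopes 30 degrees, low edge towards the robot. It carries the dial above and the start bar below. Origin at the centre of its underside, x level towards its high end, z up
- dial_grip (a point): point on the axis of the black latched dial, 35 mm above the panel, between the two release tabs. z along the axis out of the panel, y the pinch line through the tabs, x along the pointer; x and y turn with the dial. Tabs: upright plates 24 mm wide, 15 to 45 mm above the panel, outer faces 52 mm apart, 38 mm when pinched fully in. Under it a collar 80 mm across, 12 high
- dial (a joint): turn of the dial in rad, growing clockwise seen looking onto the panel: 0 to 0.28 is free play at the short rib (off), 1.30 is the long rib (test), end stop at 1.37. Light friction. Between off and test it is locked unless both tabs are held in by 5 mm or more; let go at 1.23 to 1.37 the tabs spring out and lock it
- tab_left (a joint): inward travel in m of the release tab on the +y side of dial_grip: 0 sprung out, 0.007 fully in; spring of 3 N rising to 6.5 N
- tab_right (a joint): the same for the tab on the -y side of dial_grip
- bar_mid (a point): middle of the top face of the start bar, a grey bar 170 mm long (y) and 28 mm wide (x, up the slope) across the lower part of the console's panel, 114 mm down the slope from the dial's axis; its top stands 26 mm above the panel. z out of the panel: press along -z
- start_bar (a joint): travel of the start bar into the panel in m: 0 up, 0.010 fully down; spring of 2 N rising to 7 N; it rises when let go
- bar_rock (a joint): rocking of the start bar about its middle in rad, 0 level; positive lifts the +y end. Each end is 85 mm from the middle; pressing off the middle tips it (1.8 N m per rad)
- phone: bystander: phone in a brown case, 152 x 76 x 11 (mm); origin under its middle. To be left where it is
- pliers: bystander: side cutters with two blue handles, about 135 x 70 x 14, jaws towards its +x (mm); origin under its middle. To be left where it is
- hexkeys: bystander: hex-key set in a clip, 160 x 70 x 22 (mm); origin under its middle. To be left where it is
- jar: bystander: clear screw jar, 64 across, 75 high (mm); origin under its middle. To be left where it is
- screwdriver: bystander: screwdriver, 180 long (mm); origin under its middle. To be left where it is
- tape: bystander: roll of tape lying flat, 90 across, 24 high (mm); origin under its middle. To be left where it is

How it is judged (in metres and radians):
On the way, in this order (a step that is already met when the one before it is completed fails the run):
1. the handheld rests in the cradle's bay, head up the slope, while the fingers still hold it (x of handheld in the frame of cradle_deck between -0.008 and 0.008 m and y of handheld in the frame of cradle_deck between -0.007 and 0.007 m and z of handheld in the frame of cradle_deck below 0.006 m and angle between the z axis of handheld and the z axis of cradle_deck, either way round below 0.08 rad and x of handheld_head in the frame of cradle_deck above 0.03 m and z of handheld_head in the frame of cradle_deck above 0.02 m and contact force between the fingers and handheld above 0.3 N), for 0.1 s.
2. both release tabs pinched in, the dial still at off (value of joint each of tab_left, tab_right above 0.0045 m and value of joint dial below 0.5 rad), for 0.05 s.
3. the dial locked at the long rib, both tabs sprung out (value of joint dial above 1.2 rad and value of joint each of tab_left, tab_right below 0.0015 m), for 0.2 s.
4. the start bar pressed fully down and level (value of joint start_bar above 0.008 m and value of joint bar_rock between -0.025 and 0.025 rad), for 0.25 s.
At the end, for the whole second after the job is handed in: The handheld lies still in the cradle's bay, within 8 mm along and 7 mm across of the bay's centre, flat on the deck (within 6 mm and 0.08 rad) and head up the slope; the dial stands at the long rib (joint above 1.2 rad) with both tabs out (within 1.5 mm); the start bar is up again (within 2 mm) (all of step 3 and x of handheld in the frame of cradle_deck between -0.008 and 0.008 m and y of handheld in the frame of cradle_deck between -0.007 and 0.007 m and z of handheld in the frame of cradle_deck below 0.006 m and angle between the z axis of handheld and the z axis of cradle_deck, either way round below 0.08 rad and x of handheld_head in the frame of cradle_deck above 0.03 m and z of handheld_head in the frame of cradle_deck above 0.02 m and value of joint start_bar below 0.002 m and linear speed of handheld below 0.02 m/s); the robot touches nothing.
It fails at once if a bystander is moved by more than 30 mm (distance of any of phone, pliers, hexkeys, jar, screwdriver, tape from where it was at the start of the episode above 0.03 m).
It also fails if it takes over 58 s, if anything falls off the work surface, if the arm or the gripper's body presses on something with over 40 N, if the wrist force passes 120 N, or if a joint passes its speed limit or range.

ROBOT

A 6-joint arm with a two-finger parallel gripper is mounted at the origin on the work surface. World frame = base frame: x ahead of the robot, y to its left, z up, the work surface at z = 0. Lengths are in m, angles in degrees, forces in N, time in s.
With the tool pointing down it reaches from about 0.4 to 0.825 m from the base axis. Payload 7 kg.
Tool frame: the origin (TCP) lies midway between the tips of the shut fingers; the grasp point (between the pads) lies ctrl.tcp_to_grasp behind it (ctrl.tcp_to_grasp is the distance from the TCP to the grasp point, in m); y points along the fingers, z is the direction in which the jaws open and shut, and the axes are right-handed (so a half turn about y gives the same grasp; the last joint's range is limited). The gripper opens to 88 mm and grips with 3 to 60 N. Pads are 19 mm wide; open, the fingers measure 130 mm over their backs; the gripper's body (78 mm by 193 mm) begins 47 mm behind the grasp point.
Start: joints at [86.637, 20.546, 0.682, 0, -70.136, -16.507], TCP at [0.229, 0.635, 0.227] pointing down, gripper open.
Joint ranges: [-176.03, 176.03], [-82.01, 121.73], [-58.28, 71.71], [-173.87, 95.51], [-174.79, -0.11], [-173.66, 173.66]. Speed limits (degrees/s): [136.94, 136.94, 172.46, 180, 180, 180].

INTERFACE

Orientations are given as [roll, pitch, yaw] about the fixed x, y, z axes, in that order (R = Rz(yaw) Ry(pitch) Rx(roll)).
In Python, from plant import ctrl, snapshot, silhouettes gives the robot as it stands.
- The arm moves only by the shell command python3 -m pendant 'ROWS'. ROWS is JSON, a list that holds one entry, the list of rows, each a list of 7 numbers: the shift along the tool's x, y, z in cm, then the turn, a rotation vector about the tool's x, y, z in degrees, then the opening, from 0 (shut) to 1 (fully open). In form: [[[x, y, z, rx, ry, rz, hand], ...]]. A call has 1 to 12 rows; each row shifts and turns the commanded pose from where the row before left it, along the tool's axes as they then stand; what a row does not reach is not made up. A row lasts 1/12 s, in which the tool goes at most 41.7 mm and 7.16 degrees, less where a joint would pass 70% of its speed; a pose out of reach is approached as far as the arm can. A call with a gripper value outside its range is refused whole. The fingers move at their own pace and stop on an object; the grip force is fixed at half the most. Time passes only in rows, so rows that do not move let the fingers close. It gives the time, the measured TCP pose, the force and the opening at its end, in the units of the state.
- ctrl.get_obs(): the state, without advancing time (a new reading comes with each control period).
- snapshot(name): name is "scene" or "top"; returns a dict with "image" (420x560x3 uint8, red, green, blue), "camera_matrix" (3x3 intrinsics, pixels), "eye" and "orientation" of the camera in the world. Camera axes: x right, y down, z forward; pixel columns grow to the right and rows downward; lengths in m; the calibration is good to about 2 mm. A picture is of the moment at which its call begins. There is no depth.
- ctrl.close_job(): hands the job in, once; it reports no verdict.
Trained networks look in a picture, given as the dict that the camera call returned (one of the last four; its "shot" number tells which), for a name from the list of things; names that differ only in an ending like _2 or _b are one class to them, and where a whole thing is asked for, a point or a joint stands for the part that bears it (a point fixed in the world has none). Each returns a list of dicts, best first, with "confidence" (0 to 1); they miss things now and then, are a little off and sometimes report something else, mostly with a low value. They report only what shows in the picture. A call takes as long as a camera call.
- silhouettes(picture, thing): "mask" (420x560 bool, what is visible of it) and "bbox" ([left, top, width, height] in pixels, round what is visible of it).
The state is a dict: "clock": time; "joint_pos": joint angles; "qvel": joint speeds; "tau": joint torques, N m; "tool_pos": TCP position; "orientation": TCP orientation; "force": force on the tool from outside, world axes, zero at the start; "moment": the same for the moment, N m; "opening": finger opening in m.
Only numpy, scipy, OpenCV 4.12 (cv2) and the standard library are available. Lean on these libraries where they do the work, as an engineer would, in place of code of your own. Each camera call takes 0.05 s, during which the arm holds its last target.

## Working session

There is one attempt and no reset: what is moved stays moved. The work goes in short steps, Python scripts to look and compute and a shell command to move; the robot and the scene stay as the last step left them, time stands still between calls to the robot, and variables do not carry over. Pictures are saved under pics/ and viewed, and the job is handed in when it is done.

```bash
ls -la; mkdir -p pics; cat > h.py <<'E'
import numpy as np, cv2
from plant import ctrl, snapshot, silhouettes
def save(p,n): cv2.imwrite('pics/'+n+'.png', cv2.cvtColor(p['image'],cv2.COLOR_RGB2BGR))
E
python3 - <<'E'
from h import *
np.set_printoptions(precision=4,suppress=True)
print(ctrl.get_obs(), ctrl.tcp_to_grasp)
for n in ("scene","top"):
    p=snapshot(n); save(p,n+'0')
    print({k:v for k,v in p.items() if k!='image'})
    import pickle; pickle.dump(p,open(n+'0.pkl','wb'))
    for t in ['handheld','handheld_head','cradle','cradle_deck','console','dial_grip','bar_mid']:
        for r in silhouettes(p,t)[:2]: print(n,t,r['confidence'],r['bbox'],r['mask'].sum())
E
```

```text
total 12
drwxr-xr-x  3 agent agent 4096 Dec  7 15:45 .
drwxr-xr-x 23 root  root  4096 Dec  7 15:45 ..
drwxr-xr-x  2 agent agent 4096 Dec  7 15:45 pics
{'clock': 0.0, 'joint_pos': array([ 86.6361,  20.5905,   0.6326,  -0.021 , -70.1358, -16.5069]), 'qvel': array([-0.0955, -0.0276, -0.001 ,  0.055 ,  0.0156, -0.0377]), 'tau': array([  0.0004, -58.2713,  29.306 ,   6.9973,   0.0071,  -0.0002]), 'tool_pos': array([0.2293, 0.6343, 0.2256]), 'orientation': array([-89.9045,   0.0077, 160.122 ]), 'force': array([ 0.063 , -0.645 , -0.8062]), 'moment': array([-0.0244, -0.0367, -0.0294]), 'opening': 0.08781080204765628} 0.0188
{'camera_matrix': array([[530.6568,   0.    , 281.097 ],
       [  0.    , 530.6568, 203.5489],
       [  0.    ,   0.    ,   1.    ]]), 'eye': array([1.5081, 0.1774, 0.858 ]), 'orientation': array([-128.0117,   -1.1735,   96.1537]), 'shot': 1}
scene handheld 0.69 [240.2, 183.9, 38.7, 42.6] 988
scene handheld 0.62 [328.7, 166.5, 29.2, 27.0] 534
scene handheld_head 0.82 [240.1, 184.8, 37.0, 43.3] 918
scene handheld_head 0.48 [317.6, 206.7, 72.8, 12.9] 270
scene cradle 0.92
[... 387 characters left out ...]
15
{'camera_matrix': array([[524.3725,   0.    , 287.7905],
       [  0.    , 524.3725, 217.3826],
       [  0.    ,   0.    ,   1.    ]]), 'eye': array([0.3888, 0.0783, 1.284 ]), 'orientation': array([-171.744 ,    1.2732,  -91.6256]), 'shot': 2}
top handheld_head 0.84 [300.9, 241.8, 48.0, 62.1] 1319
top handheld_head 0.47 [202.2, 187.4, 31.3, 29.1] 709
top cradle 0.86 [413.0, 167.3, 65.2, 86.5] 3906
top cradle 0.29 [312.9, 150.8, 28.2, 55.8] 435
top cradle_deck 0.55 [415.1, 170.2, 58.0, 75.8] 376
top console 0.79 [173.8, 175.3, 92.7, 83.6] 7035
top dial_grip 0.62 [203.3, 185.7, 32.7, 30.0] 688
top dial_grip 0.5 [300.3, 242.3, 44.6, 60.6] 1318
top bar_mid 0.58 [186.3, 244.9, 69.2, 11.2] 802
```

```bash
python3 - <<'E'
import cv2
a=cv2.imread('pics/top0.png');cv2.imwrite('pics/topA.png',cv2.resize(a[140:340,160:500],None,fx=2.35,fy=2.35,interpolation=cv2.INTER_CUBIC))
a=cv2.imread('pics/scene0.png');cv2.imwrite('pics/sceneA.png',cv2.resize(a[140:300,80:420],None,fx=2.35,fy=2.35,interpolation=cv2.INTER_CUBIC))
E
```

```text
(no output)
```

View pics/top0.png

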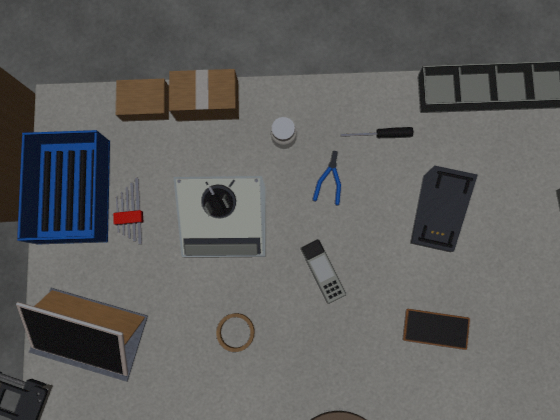

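View pics/scene0.png

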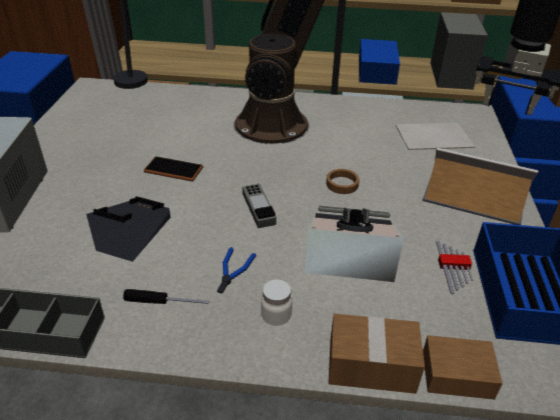

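View pics/topA.png

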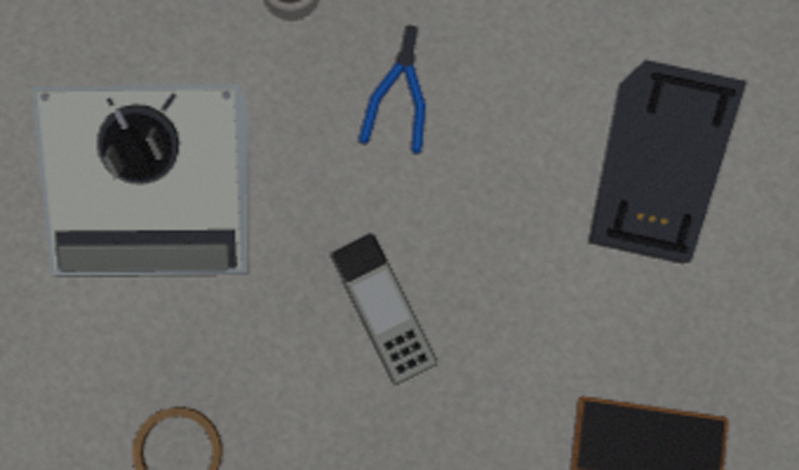

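View pics/sceneA.png

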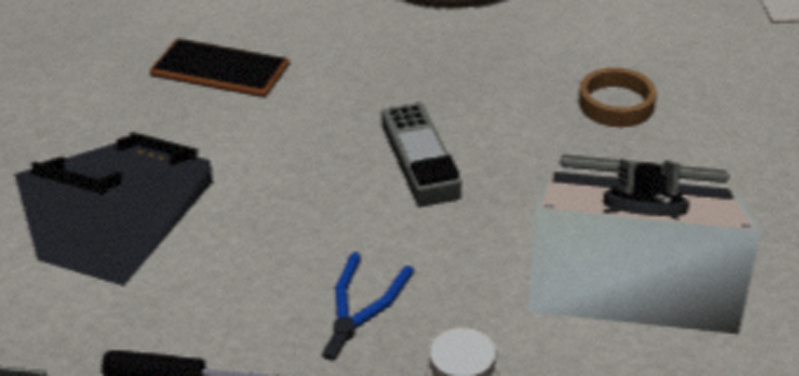

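```bash
python3 - <<'E'
import cv2
def crop(n,x,y,w,h,f,o):
    a=cv2.imread('pics/%s.png'%n)[y:y+h,x:x+w]
    a=cv2.convertScaleAbs(cv2.resize(a,None,fx=f,fy=f,interpolation=cv2.INTER_CUBIC),alpha=1.6,beta=10)
    for i in range(0,w,10): cv2.putText(a,str(x+i),(int((i+.5)*f),8),0,.3,(0,255,255)); cv2.line(a,(int((i+.5)*f),10),(int((i+.5)*f),14),(0,255,255))
    for i in range(0,h,10): cv2.putText(a,str(y+i),(0,int((i+.5)*f)),0,.3,(0,255,255)); cv2.line(a,(20,int((i+.5)*f)),(24,int((i+.5)*f)),(0,255,255))
    cv2.imwrite('pics/%s.png'%o,a)
crop('top0',168,168,104,96,6,'z_con_t')
crop('top0',405,160,80,96,6,'z_cra_t')
crop('top0',295,232,56,76,7,'z_hh_t')
crop('scene0',300,195,110,90,7,'z_con_s')
crop('scene0',80,188,100,80,7,'z_cra_s')
crop('scene0',235,178,50,55,8,'z_hh_s')
E
```

```text
(no output)
```

View pics/z_con_t.png

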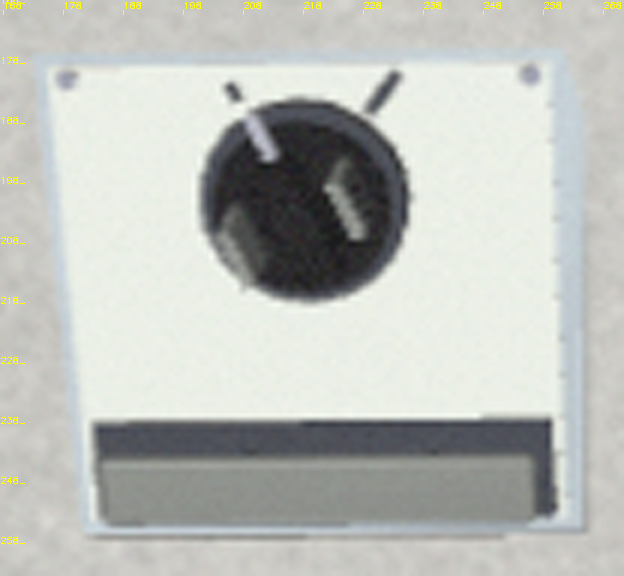

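View pics/z_cra_t.png

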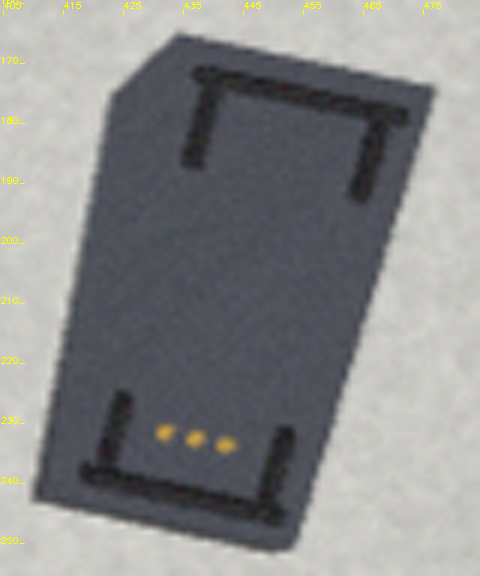

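View pics/z_hh_t.png

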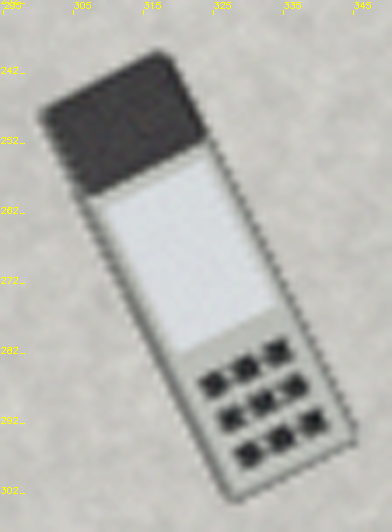

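View pics/z_con_s.png

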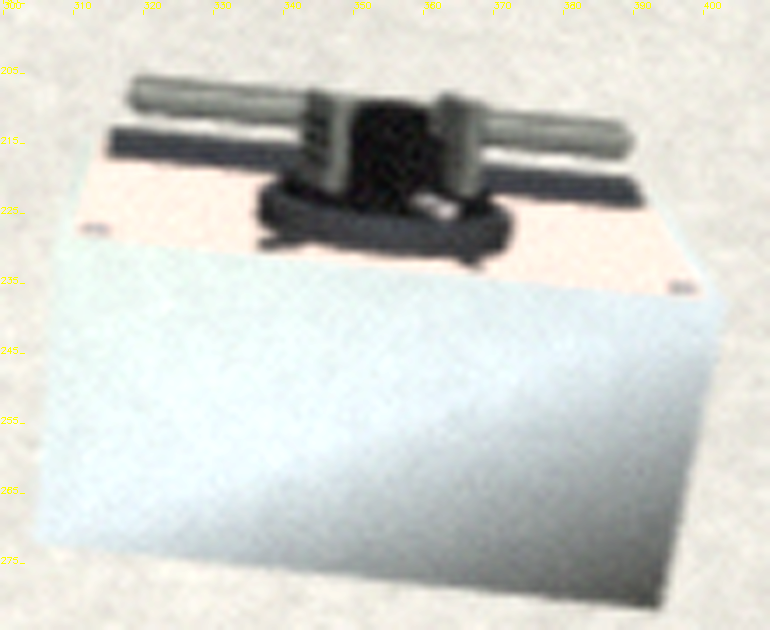

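View pics/z_cra_s.png

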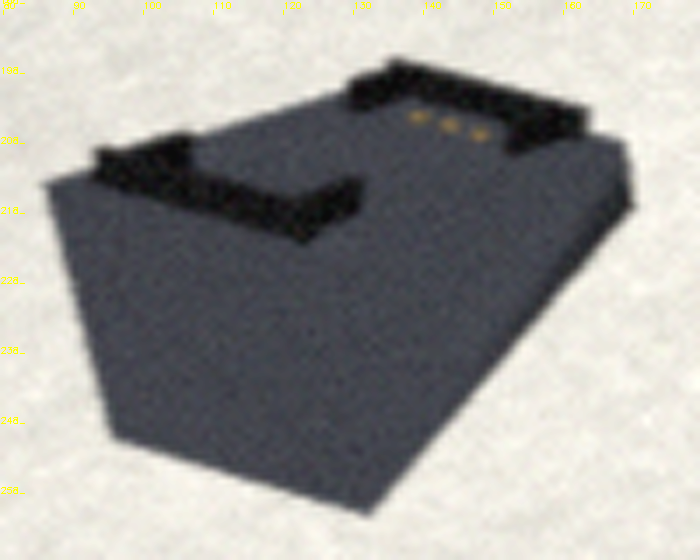

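View pics/z_hh_s.png

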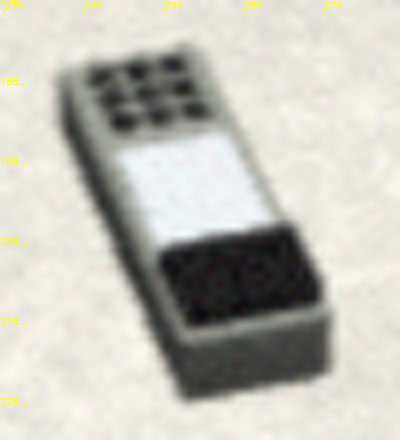

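```bash
cat > fit.py <<'E'
from h import *
import pickle
from scipy.spatial.transform import Rotation as R
from scipy.optimize import least_squares
P={n:pickle.load(open(n+'0.pkl','rb')) for n in('top','scene')}
def proj(p,X):
    Rm=R.from_euler('xyz',p['orientation'],degrees=True).as_matrix()
    c=(np.asarray(X)-p['eye'])@Rm; q=c@p['camera_matrix'].T; return q[...,:2]/q[...,2:]
def T(pose,X):
    x,y,a=pose[:3]; X=np.asarray(X,float); c,s=np.cos(a),np.sin(a)
    return np.stack([x+c*X[...,0]-s*X[...,1], y+s*X[...,0]+c*X[...,1], X[...,2]],-1)
def slope(u,v,h,ang,zc):  # deck coords->body
    a=np.radians(ang); return [u*np.cos(a)-h*np.sin(a), v, zc+u*np.sin(a)+h*np.cos(a)]
def fit(obs,x0,name):
    def res(s): return np.concatenate([proj(P[c],T(s,np.array(X)))-px for c,X,px in obs])
    r=least_squares(res,x0,loss='soft_l1'); print(name,'x y yaw',np.round(r.x[:2],4),np.degrees(r.x[2]).round(2))
    for (c,X,px),e in zip(obs,r.fun.reshape(-1,2)): print('  ',c,np.round(X,3),np.round(px,1),e.round(2))
    return r.x
def px(x0,y0,f): return lambda a,b: np.array([x0+a/f-.5,y0+b/f-.5])
if __name__=='__main__':
    np.set_printoptions(suppress=True)
    t=px(168,168,6); s=px(300,195,7)
    con=[('top',[.0865,.1,.13],t(40,56)),('top',[.0865,-.1,.13],t(556,50)),('top',[.0865,-.1,0],t(583,100)),('top',[-.0865,-.1,0],t(586,530)),('top',[-.0865,.1,.03],t(86,535)),
     ('scene',[.0865,-.1,.13],s(58,245)),('scene',[.0865,.1,.13],s(728,302)),('scene',[.0865,-.1,0],s(35,545)),('scene',[.0865,.1,0],s(660,607))]
    pc=fit(con,[.5,.25,0],'console')
    t=px(405,160,6); s=px(80,188,7)
    cra=[('top',[.086,.05,.11],t(178,35)),('top',[.086,.05,0],t(110,98)),('top',[.086,-.05,.11],t(435,88)),('top',[-.086,.05,0],t(34,499)),('top',[-.086,-.05,.03],t(293,552)),
     ('scene',[.086,-.05,.11],s(45,185)),('scene',[.086,-.05,0],s(112,438)),('scene',[.086,.05,0],s(370,515)),('scene',[-.086,.05,0],s(633,206)),('scene',[-.086,.05,.03],s(625,140))]
    pd=fit(cra,[.5,-.3,-.2],'cradle')
    t=px(295,232,7); s=px(235,178,8)
    hh=[('top',[.073,.023,.038],t(40,115)),('top',[.073,-.023,.038],t(165,50)),('top',[.039,-.023,.038],t(208,133)),('top',[.039,.023,.038],t(90,195)),('top',[-.075,.025,.028],t(232,503)),('top',[-.075,-.025,.028],t(358,440)),
     ('scene',[.075,-.025,0],s(183,400)),('scene',[.075,.025,0],s(328,374)),('scene',[.075,-.025,.028],s(183,340)),('scene',[.075,.025,.028],s(331,312)),('scene',[-.075,-.025,.028],s(62,73)),('scene',[-.075,.025,.028],s(198,42))]
    ph=fit(hh,[.4,0,.4],'handheld')
    pickle.dump((pc,pd,ph),open('pose.pkl','wb'))
E
python3 fit.py; python3 -c "
from plant import ctrl; print([a for a in dir(ctrl) if a[0]!='_'])"
```

```text
console x y yaw [0.5713 0.2576] -0.54
   top [0.086 0.1   0.13 ] [174.2 176.8] [-1.5  -0.44]
   top [ 0.086 -0.1    0.13 ] [260.2 175.8] [ 0.83 -1.52]
   top [ 0.086 -0.1    0.   ] [264.7 184.2] [0.12 1.84]
   top [-0.086 -0.1    0.   ] [265.2 255.8] [ 0.5  -0.61]
   top [-0.086  0.1    0.03 ] [181.8 256.7] [-0.12 -0.64]
   scene [ 0.086 -0.1    0.13 ] [307.8 229.5] [-0.18 -1.24]
   scene [0.086 0.1   0.13 ] [403.5 237.6] [ 0.14 -0.56]
   scene [ 0.086 -0.1    0.   ] [304.5 272.4] [ 0.15 -0.38]
   scene [0.086 0.1   0.   ] [393.8 281.2] [ 0.36 -0.42]
cradle x y yaw [ 0.5751 -0.2647] -14.27
   top [0.086 0.05  0.11 ] [434.2 165.3] [-0.16 -0.66]
   top [0.086 0.05  0.   ] [422.8 175.8] [-0.03 -0.42]
   top [ 0.086 -0.05   0.11 ] [477.  174.2] [ 0.6  -0.33]
   top [-0.086  0.05   0.   ] [410.2 242.7] [-0.3  -0.04]
   top [-0.086 -0.05   0.03 ] [453.3 251.5] [ 0.69 -1.  ]
   scene [ 0.086 -0.05   0.11 ] [ 85.9 213.9] [ 0.01 -0.91]
   scene [ 0.086 -0.05   0.   ] [ 95.5 250.1] [ 0.12 -0.53]
   scene [0.086 0.05  0.   ] [132.4 261.1] [ 0.17 -0.49]
   scene [-0.086  0.05   0.   ] [169.9 216
[... 166 characters left out ...]
1.47]
   top [ 0.073 -0.023  0.038] [318.1 238.6] [-0.04 -0.58]
   top [ 0.039 -0.023  0.038] [324.2 250.5] [0.16 0.37]
   top [0.039 0.023 0.038] [307.4 259.4] [-0.39 -0.03]
   top [-0.075  0.025  0.028] [327.6 303.4] [-0.25  0.11]
   top [-0.075 -0.025  0.028] [345.6 294.4] [ 0.72 -0.2 ]
   scene [ 0.075 -0.025  0.   ] [257.4 227.5] [-0.16  0.67]
   scene [0.075 0.025 0.   ] [275.5 224.2] [0.96 0.19]
   scene [ 0.075 -0.025  0.028] [257.4 220. ] [-0.24 -0.53]
   scene [0.075 0.025 0.028] [275.9 216.5] [ 0.76 -0.73]
   scene [-0.075 -0.025  0.028] [242.2 186.6] [-0.68 -1.81]
   scene [-0.075  0.025  0.028] [259.2 182.8] [ 0.43 -1.03]
['PlanningError', 'close_job', 'get_obs', 'tcp_to_grasp']
```

```bash
cat > dial.py <<'E'
from fit import *
pc,pd,ph=pickle.load(open('pose.pkl','rb'))
t=px(168,168,6); s=px(300,195,7)
# unknown u_d ; bar corners top 26; collar centre h 12
def pts(u):
    L=[('top',slope(u,0,.012,30,.08),t(305,200))]
    b=u-.114
    for du,v,p in((.014,.085,t(102,458)),(.014,-.085,t(533,458)),(-.014,.085,t(103,525))): L.append(('top',slope(b+du,v,.026,30,.08),p))
    L.append(('scene',slope(u+.04,0,.0,30,.08),s(385,255)))
    return L
r=least_squares(lambda u:np.concatenate([(proj(P[c],T(pc,X))-q) for c,X,q in pts(u[0])]),[.03])
print(r.x,r.fun.reshape(-1,2).round(2))
u=r.x[0]
# directions in panel plane: intersect pixel ray with panel plane at h
def onpanel(c,p,h):
    f=lambda w:proj(P[c],T(pc,slope(w[0],w[1],h,30,.08)))-p
    return least_squares(f,[u,0],x_scale=.01).x
for n,p,h in(('pointer tip',t(250,115),.012),('pointer in',t(272,158),.012),('short',t(228,86),.002),('short in',t(238,100),.002),('long',t(397,74),.002),('long in',t(369,110),.002),('tabL',t(234,225),.045),('tabR',t(345,195),.045)):
    w=onpanel('top',p,h)-[u,0]; print(n,w.round(4),'ang cw',np.degrees(np.arctan2(-w[1],w[0])).round(1),np.hypot(*w).round(4))
print(pc)
E
python3 dial.py
python3 - <<'E'
import cv2
a=cv2.imread('pics/top0.png')[178:225,195:245];cv2.imwrite('pics/zd.png',cv2.convertScaleAbs(cv2.resize(a,None,fx=14,fy=12,interpolation=cv2.INTER_CUBIC),alpha=2.2,beta=20))
E
```

```text
[0.04248984] [[-0.33  0.24]
 [-0.44  0.54]
 [ 0.71 -0.99]
 [ 0.59  0.23]
 [ 0.39  0.19]]
pointer tip [0.0349 0.0173] ang cw -26.3 0.039
pointer in [0.0177 0.0104] ang cw -30.4 0.0205
short [0.0434 0.0264] ang cw -31.4 0.0508
short in [0.0377 0.0231] ang cw -31.5 0.0442
long [ 0.0465 -0.0377] ang cw 39.0 0.0599
long in [ 0.0326 -0.0262] ang cw 38.8 0.0418
tabL [0.0032 0.0209] ang cw -81.2 0.0212
tabR [ 0.014 -0.021] ang cw 56.3 0.0252
[ 0.57134438  0.25763277 -0.00950066]
```

View pics/zd.png

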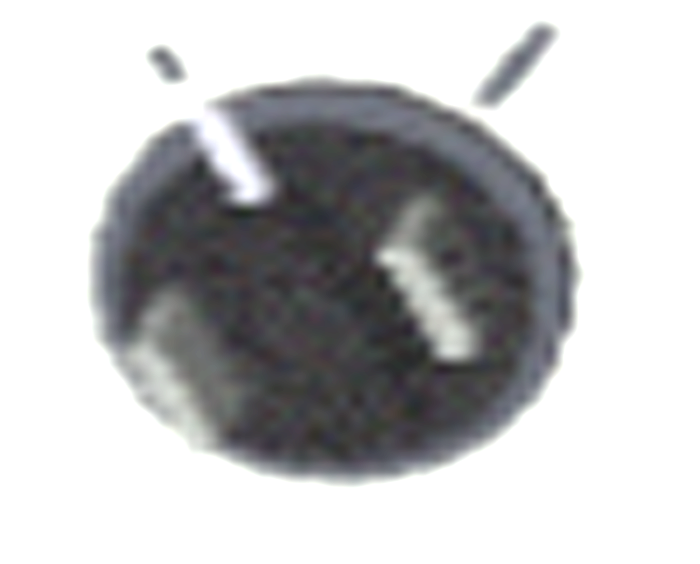

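```bash
cat >> dial.py <<'E'
print('---')
z=lambda a,b: np.array([195+a/14-.5,178+b/12-.5])
A=onpanel('top',z(168,395),.045)-[u,0];B=onpanel('top',z(428,305),.045)-[u,0]
print(A,B,(A+B)/2,np.linalg.norm(A-B)); d=A-B; print('pinch y: cw angle of pointer', np.degrees(np.arctan2(-d[1],d[0]))+90)
A=onpanel('top',z(198,118),.012)-[u,0];B=onpanel('top',z(250,190),.012)-[u,0]; d=A-B; print(np.degrees(np.arctan2(-d[1],d[0])), A,B)
A=onpanel('top',z(340,82),.012)[0];B=onpanel('top',z(340,480),.012)[0];print('collar u',(A+B)/2,A-B)
A=onpanel('top',z(95,270),.012);B=onpanel('top',z(578,270),.012);print('collar v',(A+B)/2,A-B)
E
python3 dial.py | sed -n '/---/,$p'
```

```text
---
[-0.00960551  0.0220093 ] [ 0.00715876 -0.02064725] [-0.00122337  0.00068102] 0.04583254894954486
pinch y: cw angle of pointer -21.455105839934987
-26.531118190416468 [0.03338842 0.01859717] [0.01891319 0.01137027]
collar u 0.042329734533329076 0.08016703392464021
collar v [ 0.04505739 -0.00139402] [0.00187929 0.07857399]
```

```bash
cat > plan.py <<'E'
from fit import *
pc,pd,ph=pickle.load(open('pose.pkl','rb'))
np.set_printoptions(suppress=True,precision=3)
def tool(xd,zd):  # tool axes: y=approach(-zd surface), z=jaw
    pass
def Rdeck(yaw,ang): return R.from_euler('z',yaw)*R.from_euler('y',-ang,degrees=True)  # x up slope, z normal
# tool family yaw+180: tool x=-x_obj, tool y=-z_obj, tool z=-y_obj
Q=np.array([[-1,0,0],[0,0,-1],[0,-1,0]],float)  # columns: tool x=-x, tool y=-z, tool z=-y
def toolR(Ro): return Ro*R.from_matrix(Q)
def cur():
    o=ctrl.get_obs(); return o,np.array(o['tool_pos']),R.from_euler('xyz',o['orientation'],degrees=True)
def delta(p,Rt,label=''):
    o,c,Rc=cur()
    print(label,'t',round(o['clock'],2),'pos',c,'rpy',o['orientation'],'F',o['force'],'open',round(o['opening'],4),'j6',o['joint_pos'].round(0))
    w=(Rc.inv()*Rt).as_rotvec(degrees=True)
    print('  turn first: rotvec tool deg',w.round(2),'rows>=',np.linalg.norm(w)/7.16)
    print('  then shift in TARGET tool axes cm',(Rt.inv().apply(p-c)*100).round(2),'; in CURRENT axes',(Rc.inv().apply(p-c)*100).round(2),'rows>=',np.linalg.norm(p-c)/.0417)
# handheld grasp: TCP at z_h=.004
Rh=toolR(R.from_euler('z',ph[2])); 
def hh(z): return T(ph,[0,0,z])
Rd=toolR(Rdeck(pd[2],25)); 
def deck(u,v,h): return T(pd,slope(u,v,h,25,.07))
def panel(u,v,h): return T(pc,slope(u,v,h,30,.08))
def Rp(cw): return toolR(Rdeck(pc[2],30)*R.from_euler('z',-cw,degrees=True))
UD=.0423
E
python3 -c "
from plan import *
assert abs(np.linalg.det(Q)-1)<1e-9
delta(hh(.12),Rh,'above hh')
print(hh(.004),deck(0,0,.004),panel(UD,0,.016),panel(UD-.114,0,.026))
"
```

```text
above hh t 0.8 pos [0.229 0.635 0.227] rpy [-90.003  -0.001 160.129] F [ 0.139  0.198 -0.757] open 0.0875 j6 [ 87.  21.   1.  -0. -70. -17.]
  turn first: rotvec tool deg [  0.   -44.03   0.  ] rows>= 6.149145196982628
  then shift in TARGET tool axes cm [ 5.69 10.66 64.68] ; in CURRENT axes [-40.87  10.66  50.46] rows>= 15.780034509492062
[0.442 0.021 0.004] [ 0.573 -0.264  0.074] [0.6   0.257 0.115] [0.496 0.258 0.067]
```

```bash
python3 -m pendant '[[[0,0,0,0,-6.29,0,1],[0,0,0,0,-6.29,0,1],[0,0,0,0,-6.29,0,1],[0,0,0,0,-6.29,0,1],[0,0,0,0,-6.29,0,1],[0,0,0,0,-6.29,0,1],[0,0,0,0,-6.29,0,1],[0.35,0,4,0,0,0,1],[0.35,0,4,0,0,0,1],[0.35,0,4,0,0,0,1],[0.35,0,4,0,0,0,1],[0.35,0,4,0,0,0,1]]]'
python3 -m pendant '[[[0.35,0,4,0,0,0,1],[0.35,0,4,0,0,0,1],[0.35,0,4,0,0,0,1],[0.35,0,4,0,0,0,1],[0.35,0,4,0,0,0,1],[0.35,0,4,0,0,0,1],[0.35,0,4,0,0,0,1],[0.35,0,4,0,0,0,1],[0.35,0,4,0,0,0,1],[0.35,0,4,0,0,0,1],[0.35,0,4,0,0,0,1],[0,0,0,0,0,0,1]]]'
python3 -c "
from plan import *
delta(hh(.07),Rh,'above hh')"
```

```text
clock: 1.8
tool_pos: [0.2956, 0.4433, 0.2266]
orientation: [-90.0, 0.0, -155.8]
force: [1.1, -0.8, 0.3]
opening: 0.088
clock: 2.8
tool_pos: [0.4412, 0.0225, 0.2267]
orientation: [-89.9, -0.0, -156.2]
force: [0.1, 0.7, 0.0]
opening: 0.0879
above hh t 2.8 pos [0.441 0.022 0.227] rpy [ -89.949   -0.016 -156.176] F [0.104 0.691 0.032] open 0.0879 j6 [ 29.  -2. -27.   0. -65.  85.]
  turn first: rotvec tool deg [-0.05 -0.33  0.02] rows>= 0.04713653622451216
  then shift in TARGET tool axes cm [-0.05 15.67  0.15] ; in CURRENT axes [-0.06 15.67  0.13] rows>= 3.758416784849271
```

```bash
python3 -m pendant '[[[0,4,0.15,0,-0.33,0,1],[0,4,0,0,0,0,1],[0,4,0,0,0,0,1],[0,3.6,0,0,0,0,1],[0,0,0,0,0,0,1],[0,0,0,0,0,0,1]]]'
python3 - <<'E'
from plan import *
delta(hh(.004),Rh,'hh')
for n in('top','scene'):
    p=snapshot(n); save(p,n+'1')
a=cv2.imread('pics/top1.png')[210:330,270:390]; b=cv2.imread('pics/scene1.png')[140:260,210:330]
cv2.imwrite('pics/j1.png',cv2.convertScaleAbs(cv2.resize(np.hstack([a,b]),None,fx=3.3,fy=3.3,interpolation=2),alpha=1.6))
E
```

```text
clock: 3.3
tool_pos: [0.4401, 0.026, 0.07]
orientation: [-90.0, -0.2, -155.5]
force: [0.8, 1.3, 0.4]
opening: 0.0877
hh t 3.3 pos [0.44  0.026 0.07 ] rpy [ -89.961   -0.242 -155.491] F [0.764 1.283 0.399] open 0.0877 j6 [ 29.   9. -40.   0. -42.  85.]
  turn first: rotvec tool deg [-0.04  0.35  0.24] rows>= 0.05999189608358264
  then shift in TARGET tool axes cm [-0.01  6.6   0.52] ; in CURRENT axes [-0.03  6.6   0.51] rows>= 1.5883710518347465
```

View pics/j1.png

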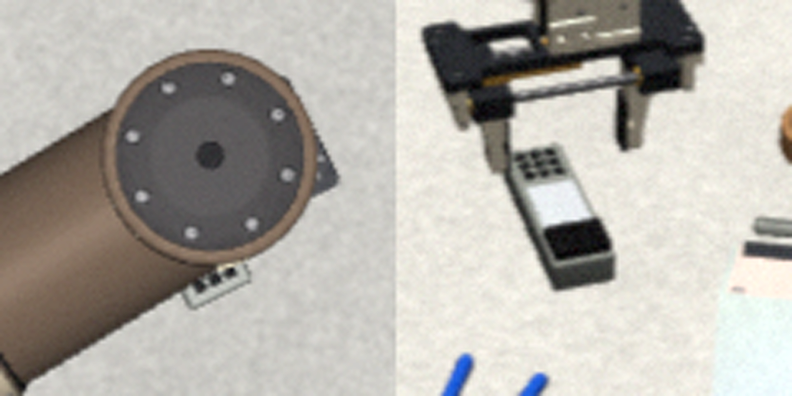

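```bash
python3 -m pendant '[[[0,2,0.5,0,0.35,0.24,1],[0,0,0,0,0,0,1],[0,0,0,0,0,0,1]]]'
python3 - <<'E'
from plan import *
delta(hh(.004),Rh,'hh')
E
```

```text
clock: 3.65
tool_pos: [0.4436, 0.0223, 0.0521]
orientation: [-90.0, 0.3, -155.9]
force: [0.1, -0.0, 0.9]
opening: 0.0876
hh t 3.65 pos [0.444 0.022 0.052] rpy [ -89.996    0.327 -155.855] F [ 0.111 -0.032  0.946] open 0.0876 j6 [ 28.  10. -41.   0. -39.  86.]
  turn first: rotvec tool deg [-0.   -0.01 -0.33] rows>= 0.04568798867234544
  then shift in TARGET tool axes cm [0.17 4.81 0.03] ; in CURRENT axes [0.19 4.81 0.03] rows>= 1.1545130447713021
```

```bash
python3 -m pendant '[[[0.17,2,0,0,0,-0.33,1],[0,1.8,0,0,0,0,1],[0,0,0,0,0,0,1],[0,0,0,0,0,0,1]]]'
python3 - <<'E'
from plan import *
delta(hh(.004),Rh,'hh')
p=snapshot('scene'); save(p,'scene2')
b=cv2.imread('pics/scene2.png')[130:250,190:350]
cv2.imwrite('pics/j2.png',cv2.convertScaleAbs(cv2.resize(b,None,fx=5,fy=5,interpolation=2),alpha=1.6))
E
```

```text
clock: 3.98
tool_pos: [0.4418, 0.0216, 0.0136]
orientation: [-90.0, -0.1, -155.8]
force: [-0.2, -0.2, 0.7]
opening: 0.0875
hh t 3.98 pos [0.442 0.022 0.014] rpy [ -89.987   -0.09  -155.828] F [-0.173 -0.182  0.723] open 0.0875 j6 [ 28.  14. -43.   0. -33.  86.]
  turn first: rotvec tool deg [-0.01  0.02  0.09] rows>= 0.012914969625912693
  then shift in TARGET tool axes cm [-0.03  0.96  0.04] ; in CURRENT axes [-0.03  0.96  0.04] rows>= 0.2304922063898044
```

View pics/j2.png

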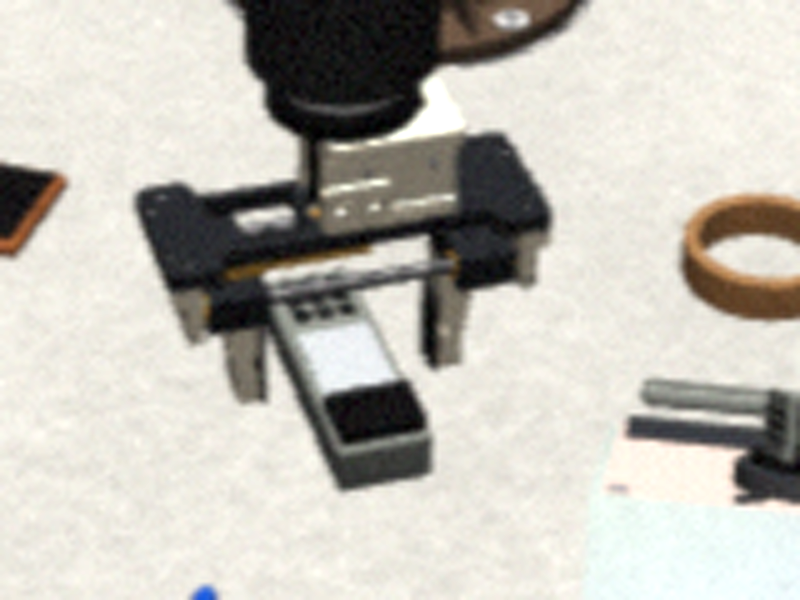

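```bash
python3 -m pendant '[[[0,0.9,0.04,0,0,0,1],[0,0,0,0,0,0,1],[0,0,0,0,0,0,0],[0,0,0,0,0,0,0],[0,0,0,0,0,0,0],[0,0,0,0,0,0,0],[0,0,0,0,0,0,0],[0,0,0,0,0,0,0]]]'
python3 - <<'E'
from plan import *
delta(hh(.004),Rh,'hh')
E
```

```text
clock: 4.7
tool_pos: [0.4417, 0.021, 0.0037]
orientation: [-90.0, -0.1, -155.9]
force: [0.6, 0.1, -0.2]
opening: 0.0532
hh t 4.7 pos [0.442 0.021 0.004] rpy [ -90.001   -0.078 -155.858] F [ 0.583  0.074 -0.198] open 0.0532 j6 [ 28.  15. -44.  -0. -31.  86.]
  turn first: rotvec tool deg [ 0.   -0.01  0.08] rows>= 0.011117556697280599
  then shift in TARGET tool axes cm [-0.06 -0.03 -0.01] ; in CURRENT axes [-0.06 -0.03 -0.01] rows>= 0.01656673163141959
```

Keep closing, then lift.

```bash
python3 -m pendant '[[[0,0,0,0,0,0,0],[0,0,0,0,0,0,0],[0,0,0,0,0,0,0],[0,0,0,0,0,0,0],[0,-1,0,0,0,0,0],[0,-2,0,0,0,0,0],[0,-4,0,0,0,0,0],[0,-4,0,0,0,0,0],[0,-4,0,0,0,0,0],[0,-3,0,0,0,0,0],[0,0,0,0,0,0,0],[0,0,0,0,0,0,0]]]'
python3 - <<'E'
from plan import *
delta(deck(0,0,.10),Rd,'deck')
p=snapshot('scene'); save(p,'scene3')
b=cv2.imread('pics/scene3.png')[60:220,170:370]
cv2.imwrite('pics/j3.png',cv2.convertScaleAbs(cv2.resize(b,None,fx=3.9,fy=3.7,interpolation=2),alpha=1.6))
E
```

```text
clock: 5.7
tool_pos: [0.4424, 0.0215, 0.1847]
orientation: [-90.0, 0.1, -155.9]
force: [-0.7, -0.3, -2.7]
opening: 0.0496
deck t 5.7 pos [0.442 0.022 0.185] rpy [ -90.041    0.119 -155.876] F [-0.745 -0.292 -2.73 ] open 0.0496 j6 [ 28.   0. -31.  -0. -59.  86.]
  turn first: rotvec tool deg [ 8.45 37.75 23.95] rows>= 6.354462712693268
  then shift in TARGET tool axes cm [-13.2    8.82  24.47] ; in CURRENT axes [ 2.9   2.38 28.93] rows>= 6.994701574440388
```

View pics/j3.png

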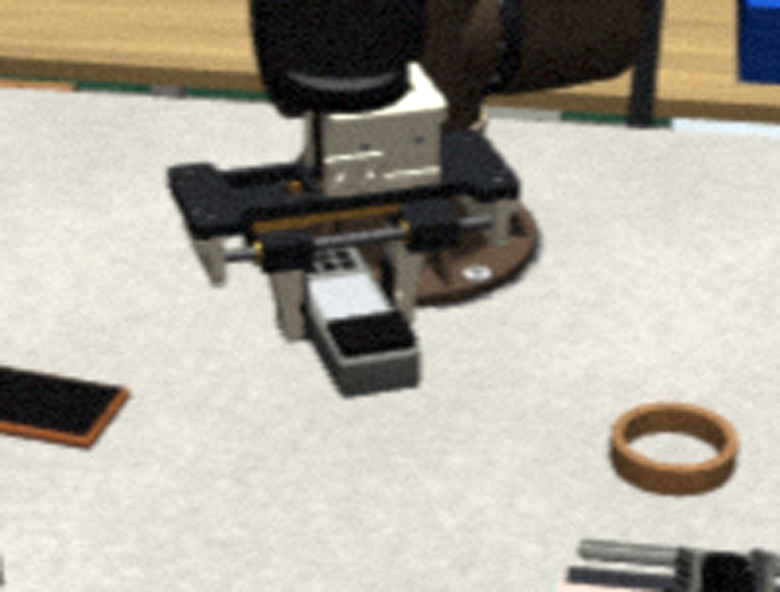

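```bash
python3 -m pendant '[[[0,0,0,1.21,5.39,3.42,0],[0,0,0,1.21,5.39,3.42,0],[0,0,0,1.21,5.39,3.42,0],[0,0,0,1.21,5.39,3.42,0],[0,0,0,1.21,5.39,3.42,0],[0,0,0,1.21,5.39,3.42,0],[0,0,0,1.21,5.39,3.42,0],[-1.65,0.7,3.06,0,0,0,0],[-1.65,0.7,3.06,0,0,0,0],[-1.65,0.7,3.06,0,0,0,0],[-1.65,0.7,3.06,0,0,0,0],[-1.65,0.7,3.06,0,0,0,0]]]'
python3 -m pendant '[[[-1.65,0.7,3.06,0,0,0,0],[-1.65,0.7,3.06,0,0,0,0],[-1.65,0.7,3.06,0,0,0,0],[0,0,0,0,0,0,0],[0,0,0,0,0,0,0],[0,0,0,0,0,0,0]]]'
python3 - <<'E'
from plan import *
delta(deck(0,0,.034),Rd,'deck34')
for n in('top','scene'):
    p=snapshot(n); save(p,n+'4'); pickle.dump(p,open(n+'4.pkl','wb'))
a=cv2.imread('pics/top4.png')[140:280,370:510]; b=cv2.imread('pics/scene4.png')[130:270,70:210]
cv2.imwrite('pics/j4.png',cv2.convertScaleAbs(cv2.resize(np.hstack([a,b]),None,fx=2.85,fy=2.85,interpolation=2),alpha=1.8,beta=10))
E
```

```text
clock: 6.75
tool_pos: [0.5037, -0.1489, 0.1838]
orientation: [-88.4, 21.7, 170.8]
force: [0.9, 1.0, -2.2]
opening: 0.0498
clock: 7.25
tool_pos: [0.5405, -0.2471, 0.1848]
orientation: [-88.4, 21.6, 170.7]
force: [0.8, 0.4, -2.4]
opening: 0.0498
deck34 t 7.25 pos [ 0.541 -0.247  0.185] rpy [-88.445  21.598 170.661] F [ 0.841  0.408 -2.413] open 0.0498 j6 [ -3.   3. -34.   7. -31.  78.]
  turn first: rotvec tool deg [0.39 4.57 3.34] rows>= 0.7924206497273186
  then shift in TARGET tool axes cm [1.42 8.6  0.85] ; in CURRENT axes [0.98 8.67 0.82] rows>= 2.100459933589657
```

View pics/j4.png

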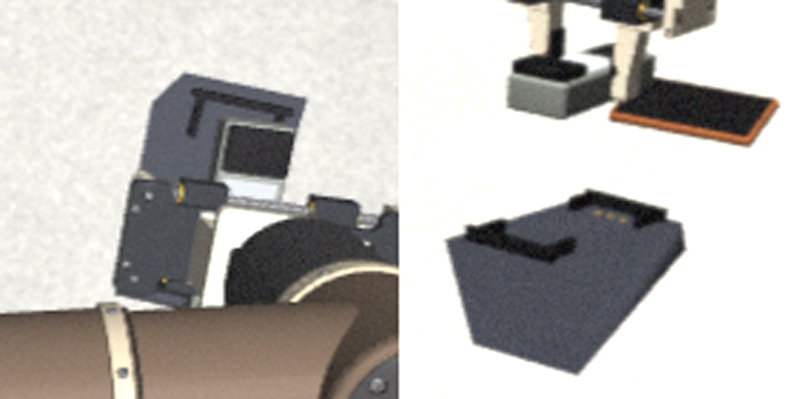

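```bash
python3 -m pendant '[[[0,0,0,0.4,4.57,3.34,0],[1.42,0,0.85,0,0,0,0],[0,3,0,0,0,0,0],[0,3,0,0,0,0,0],[0,0,0,0,0,0,0],[0,0,0,0,0,0,0],[0,0,0,0,0,0,0]]]'
python3 - <<'E'
from plan import *
delta(deck(0,0,.024),Rd,'deck24')
for n in('top','scene'):
    p=snapshot(n); save(p,n+'5'); pickle.dump(p,open(n+'5.pkl','wb'))
a=cv2.imread('pics/top5.png')[140:280,370:510]; b=cv2.imread('pics/scene5.png')[130:270,70:210]
cv2.imwrite('pics/j5.png',cv2.convertScaleAbs(cv2.resize(np.hstack([a,b]),None,fx=2.85,fy=2.85,interpolation=2),alpha=1.8,beta=10))
E
```

```text
clock: 7.93
tool_pos: [0.5521, -0.2578, 0.1276]
orientation: [-90.0, 25.2, 166.0]
force: [1.0, -0.5, -2.4]
opening: 0.0501
deck24 t 7.93 pos [ 0.552 -0.258  0.128] rpy [-89.964  25.245 165.962] F [ 0.95  -0.497 -2.444] open 0.0501 j6 [ -5.   8. -43.  16. -15.  67.]
  turn first: rotvec tool deg [ 0.06  0.21 -0.25] rows>= 0.045510805689281876
  then shift in TARGET tool axes cm [0.26 3.84 0.1 ] ; in CURRENT axes [0.28 3.83 0.1 ] rows>= 0.9223487810763795
```

View pics/j5.png

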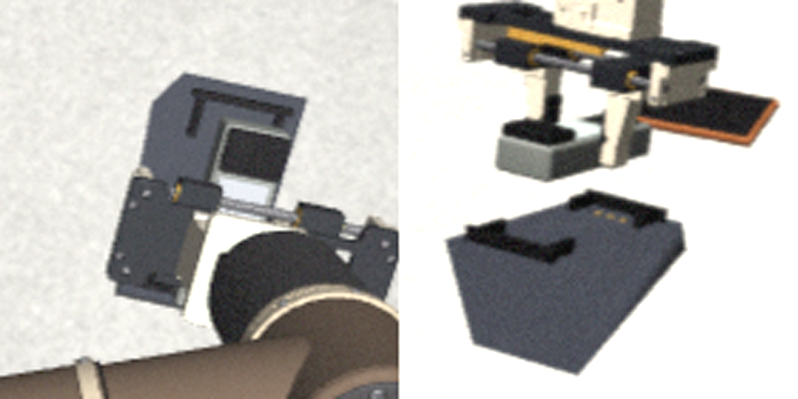

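```bash
python3 -m pendant '[[[0.13,1,0.05,0,0.1,-0.12,0],[0.13,1,0.05,0,0.1,-0.12,0],[0,1,0,0,0,0,0],[0,0,0,0,0,0,0],[0,0,0,0,0,0,0],[0,0,0,0,0,0,0]]]'
python3 - <<'E'
from plan import *
delta(deck(0,0,.024),Rd,'deck24')
hp=[('hc',.0,0)]
# predicted handheld edges drawn from the TCP pose
o,c,Rc=cur()
Ro=Rc*R.from_matrix(Q).inv()
def H(X): return c+Ro.apply(np.array(X)-[-.0006,0,.004])
box=[[.075,.025,0],[.075,-.025,0],[.075,-.025,.028],[.075,.025,.028],[.073,.023,.038],[.073,-.023,.038],[.039,-.023,.038],[.039,.023,.038]]
lip=[slope(u,v,h,25,.07) for u,v,h in((.079,.035,.012),(.079,-.035,.012),(.085,-.035,.012),(.085,.035,.012),(-.079,.035,.012),(-.079,-.035,.012),(-.085,-.035,.012),(-.085,.035,.012))]
out=[]
for n,(x,y) in(('top',(370,140)),('scene',(70,130))):
    p=snapshot(n); save(p,n+'6'); pickle.dump(p,open(n+'6.pkl','wb'))
    a=cv2.imread('pics/%s6.png'%n)[y:y+140,x:x+140]
    a=cv2.convertScaleAbs(cv2.resize(a,None,fx=2.85*1,fy=2.85,interpolation=2),alpha=1.8,beta=10)
    for L,col in((box[:4],(0,0,255)),(box[4:],(0,255,0))):
        q=(proj(p,H(L))-[x,y]+.5)*2.85; cv2.polylines(a,[q.astype(int)],True,col)
    for L in (lip[:4],lip[4:]):
        q=(proj(p,T(pd,np.array(L)))-[x,y]+.5)*2.85; cv2.polylines(a,[q.astype(int)],True,(255,200,0))
    out.append(a)
cv2.imwrite('pics/j6.png',np.hstack(out))
E
```

```text
clock: 8.53
tool_pos: [0.5627, -0.2619, 0.1003]
orientation: [-90.1, 25.1, 165.6]
force: [0.7, -0.1, -2.6]
opening: 0.0497
deck24 t 8.53 pos [ 0.563 -0.262  0.1  ] rpy [-90.109  25.132 165.61 ] F [ 0.75  -0.112 -2.632] open 0.0497 j6 [ -6.  11. -46.  22.  -9.  61.]
  turn first: rotvec tool deg [ 0.06 -0.11 -0.13] rows>= 0.025531232051636998
  then shift in TARGET tool axes cm [ 0.12  0.89 -0.03] ; in CURRENT axes [ 0.13  0.89 -0.03] rows>= 0.21479441369319469
```

View pics/j6.png

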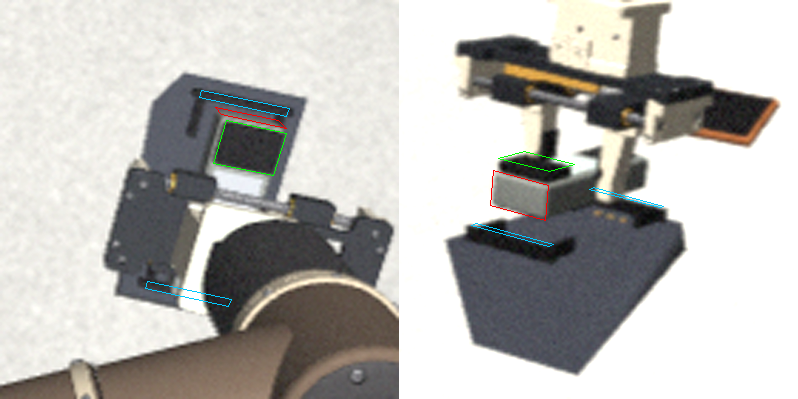

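```bash
cat > ov.py <<'E'
from plan import *
def quad(u0,u1,v0,v1,h): return [slope(u,v,h,25,.07) for u,v in((u0,v0),(u1,v0),(u1,v1),(u0,v1))]
Ls=[]
for s in(1,-1):
    Ls.append(quad(s*.079,s*.085,-.035,.035,.012))
    for t in(1,-1): Ls.append(quad(s*.047,s*.077,t*.029,t*.035,.012))
def ov(p,im,x,y,w,h,f):
    a=cv2.convertScaleAbs(cv2.resize(im[y:y+h,x:x+w],None,fx=f,fy=f,interpolation=2),alpha=1.8,beta=10)
    for L in Ls:
        q=(proj(p,T(pd,np.array(L)))-[x,y]+.5)*f; cv2.polylines(a,[q.astype(int)],True,(0,200,255))
    return a
if __name__=='__main__':
    A=ov(P['top'],cv2.imread('pics/top0.png'),405,160,80,96,6);B=ov(P['scene'],cv2.imread('pics/scene0.png'),80,188,100,80,7)
    cv2.imwrite('pics/ovA.png',A);cv2.imwrite('pics/ovB.png',B)
E
python3 ov.py
```

```text
(no output)
```

View pics/ovA.png

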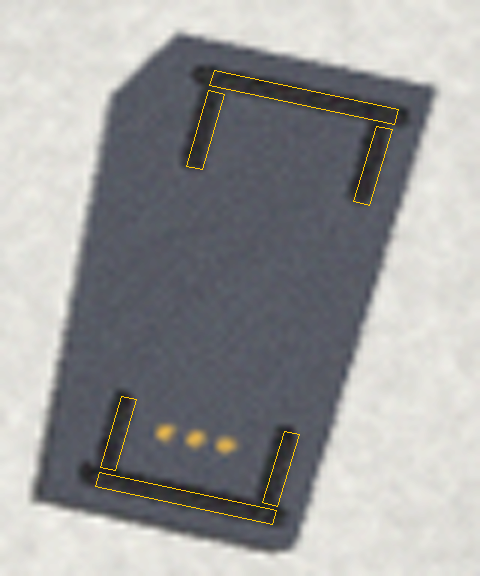

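View pics/ovB.png

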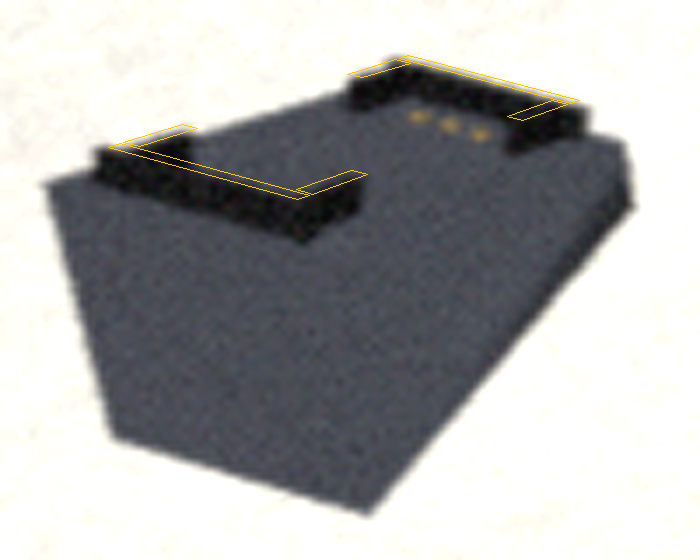

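```bash
cat > ov2.py <<'E'
from ov import *
import sys
def show(k,off=(-.0006,0,.004)):
    o,c,Rc=cur(); Ro=Rc*R.from_matrix(Q).inv()
    H=lambda X: c+Ro.apply(np.array(X)-list(off))
    box=[[[.075,.025,0],[.075,-.025,0],[.075,-.025,.028],[.075,.025,.028]],[[.073,.023,.038],[.073,-.023,.038],[.039,-.023,.038],[.039,.023,.038]]]
    for n,(x,y,w,h,f) in(('top',(425,160,60,70,8)),('scene',(80,170,100,80,7))):
        p=pickle.load(open(n+k+'.pkl','rb')); im=cv2.cvtColor(p['image'],cv2.COLOR_RGB2BGR)
        a=ov(p,im,x,y,w,h,f)
        for L,col in zip(box,((0,0,255),(0,255,0))):
            q=(proj(p,H(L))-[x,y]+.5)*f; cv2.polylines(a,[q.astype(int)],True,col)
        cv2.imwrite('pics/ov%s_%s.png'%(n,k),a)
show(sys.argv[1])
E
python3 ov2.py 6
```

```text
(no output)
```

View pics/ovtop_6.png

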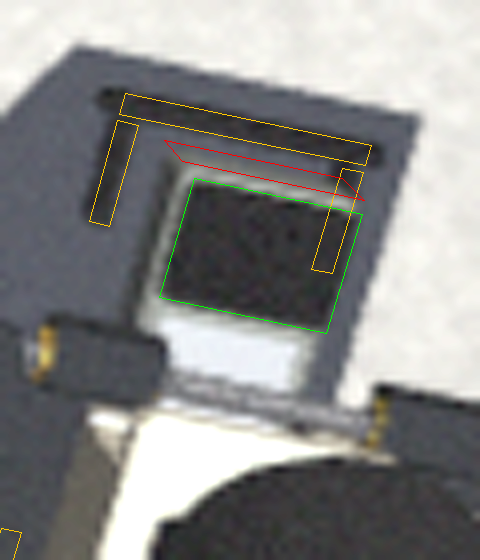

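View pics/ovscene_6.png

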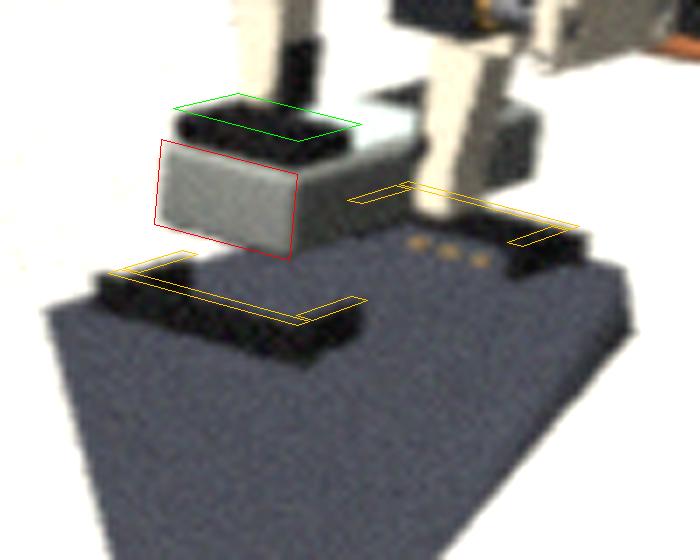

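```bash
python3 -m pendant '[[[0.12,0.8,-0.03,0,-0.1,-0.1,0],[0,0.4,0,0,0,0,0],[0,0,0,0,0,0,0],[0,0,0,0,0,0,0],[0,0,0,0,0,0,0]]]'
python3 - <<'E'
from plan import *
delta(deck(0,0,.004),Rd,'deck4')
for n in('top','scene'):
    p=snapshot(n); save(p,n+'7'); pickle.dump(p,open(n+'7.pkl','wb'))
E
python3 ov2.py 7
```

```text
clock: 9.05
tool_pos: [0.5665, -0.2627, 0.0883]
orientation: [-90.1, 25.0, 165.7]
force: [-0.1, -0.2, -2.0]
opening: 0.0501
deck4 t 9.05 pos [ 0.566 -0.263  0.088] rpy [-90.061  24.994 165.692] F [-0.06  -0.194 -2.013] open 0.0501 j6 [ -8.  12. -48.  30.  -5.  54.]
  turn first: rotvec tool deg [ 0.04 -0.04  0.01] rows>= 0.008154461479538818
  then shift in TARGET tool axes cm [-0.03  1.64 -0.02] ; in CURRENT axes [-0.03  1.64 -0.02] rows>= 0.39247196641317633
```

View pics/ovtop_7.png

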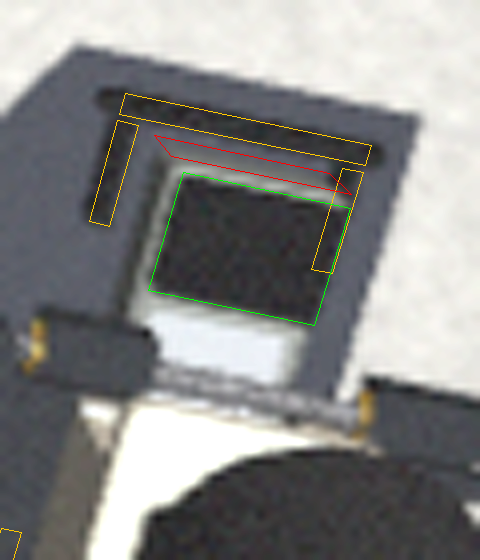

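View pics/ovscene_7.png

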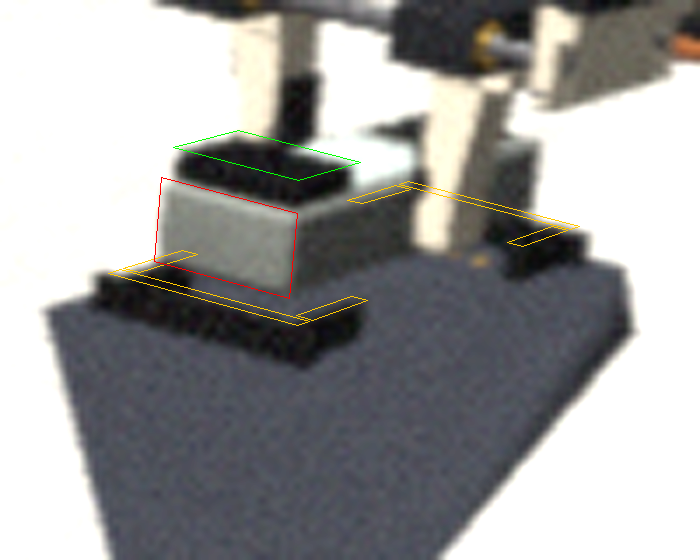

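```bash
python3 -m pendant '[[[-0.03,0.3,0.04,0,0,0,0],[0,0.3,0,0,0,0,0],[0,0.3,0,0,0,0,0],[0,0.3,0,0,0,0,0],[0,0.2,0,0,0,0,0],[0,0,0,0,0,0,0],[0,0,0,0,0,0,0]]]'
python3 - <<'E'
from plan import *
delta(deck(0,0,.004),Rd,'deck4')
for n in('top','scene'):
    p=snapshot(n); save(p,n+'8'); pickle.dump(p,open(n+'8.pkl','wb'))
E
python3 ov2.py 8
```

```text
clock: 9.73
tool_pos: [0.5728, -0.2655, 0.0773]
orientation: [-90.3, 24.7, 165.7]
force: [0.2, -0.1, -1.5]
opening: 0.0498
deck4 t 9.73 pos [ 0.573 -0.266  0.077] rpy [-90.339  24.71  165.709] F [ 0.152 -0.108 -1.541] open 0.0498 j6 [ -9.  14. -49.  34.  -3.  52.]
  turn first: rotvec tool deg [ 0.33 -0.02  0.29] rows>= 0.06124711801161408
  then shift in TARGET tool axes cm [ 0.12  0.35 -0.14] ; in CURRENT axes [ 0.12  0.35 -0.14] rows>= 0.09459088004677046
```

View pics/ovtop_8.png

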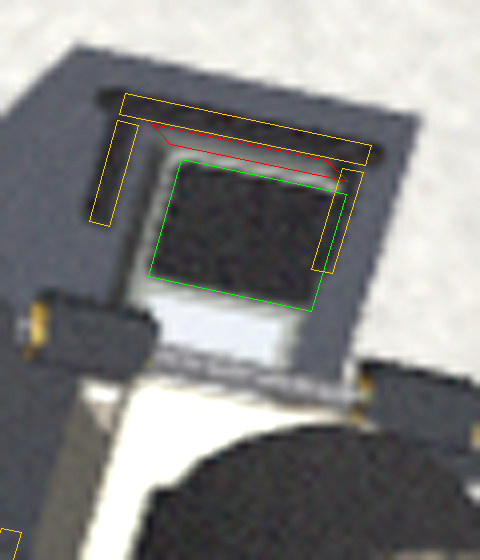

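View pics/ovscene_8.png

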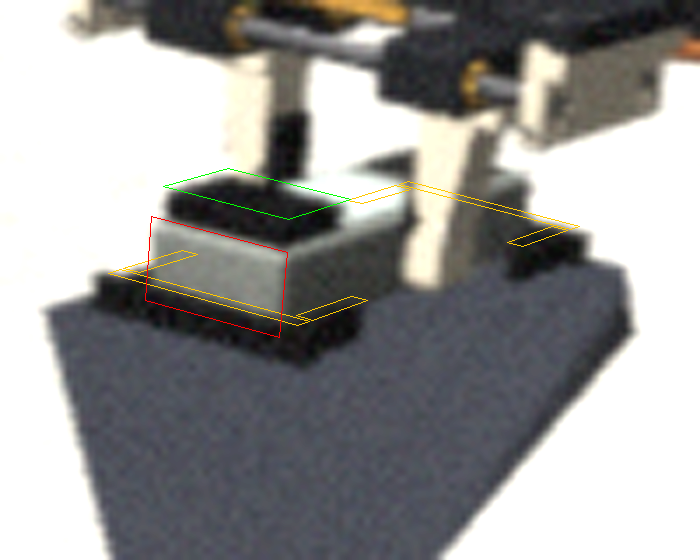

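```bash
python3 -m pendant '[[[0.12,0,-0.08,0.3,0,0.3,0],[0,0.2,0,0,0,0,0],[0,0.2,0,0,0,0,0],[0,0,0,0,0,0,0],[0,0,0,0,0,0,0],[0,0,0,0,0,0,0]]]'
python3 - <<'E'
from plan import *
delta(deck(0,0,.004),Rd,'deck4')
E
```

```text
clock: 10.33
tool_pos: [0.5736, -0.2666, 0.0758]
orientation: [-90.4, 24.7, 165.7]
force: [0.2, -0.7, -2.6]
opening: 0.0501
deck4 t 10.33 pos [ 0.574 -0.267  0.076] rpy [-90.373  24.696 165.71 ] F [ 0.16  -0.657 -2.621] open 0.0501 j6 [ -9.  14. -49.  33.  -3.  52.]
  turn first: rotvec tool deg [ 0.36 -0.02  0.3 ] rows>= 0.06611236620645833
  then shift in TARGET tool axes cm [ 0.16  0.17 -0.22] ; in CURRENT axes [ 0.16  0.17 -0.22] rows>= 0.0766253599672044
```

```bash
python3 -m pendant '[[[0.16,0,-0.2,0,0,0,0],[0,0.15,0,0,0,0,0],[0,0.1,0,0,0,0,0],[0,0,0,0,0,0,0],[0,0,0,0,0,0,0]]]'
python3 - <<'E'
from plan import *
delta(deck(0,0,.004),Rd,'deck4')
E
```

```text
clock: 10.75
tool_pos: [0.5738, -0.265, 0.0739]
orientation: [-90.5, 24.6, 165.7]
force: [-1.7, 1.0, 0.2]
opening: 0.0496
deck4 t 10.75 pos [ 0.574 -0.265  0.074] rpy [-90.492  24.603 165.716] F [-1.667  1.006  0.216] open 0.0496 j6 [ -9.  14. -48.  32.  -3.  53.]
  turn first: rotvec tool deg [ 0.48 -0.02  0.4 ] rows>= 0.08752002583139477
  then shift in TARGET tool axes cm [ 0.06  0.01 -0.06] ; in CURRENT axes [ 0.06  0.01 -0.06] rows>= 0.021151669522986985
```

```bash
python3 -m pendant '[[[0.05,0.1,0,0.2,0,0.2,0],[0,0.05,0,0,0,0,0],[0,0,0,0,0,0,0],[0,0,0,0,0,0,0]]]'
python3 - <<'E'
from plan import *
delta(deck(0,0,.004),Rd,'deck4')
for n in('top','scene'):
    p=snapshot(n); save(p,n+'9'); pickle.dump(p,open(n+'9.pkl','wb'))
E
python3 ov2.py 9
```

```text
clock: 11.08
tool_pos: [0.5741, -0.2661, 0.074]
orientation: [-90.5, 24.7, 165.7]
force: [-3.5, 1.3, 3.9]
opening: 0.05
deck4 t 11.08 pos [ 0.574 -0.266  0.074] rpy [-90.48   24.651 165.709] F [-3.479  1.324  3.868] open 0.05 j6 [ -9.  14. -48.  32.  -3.  53.]
  turn first: rotvec tool deg [ 0.47 -0.03  0.35] rows>= 0.0817901937042791
  then shift in TARGET tool axes cm [ 0.11 -0.02 -0.16] ; in CURRENT axes [ 0.11 -0.01 -0.16] rows>= 0.04729145831302695
```

View pics/ovtop_9.png

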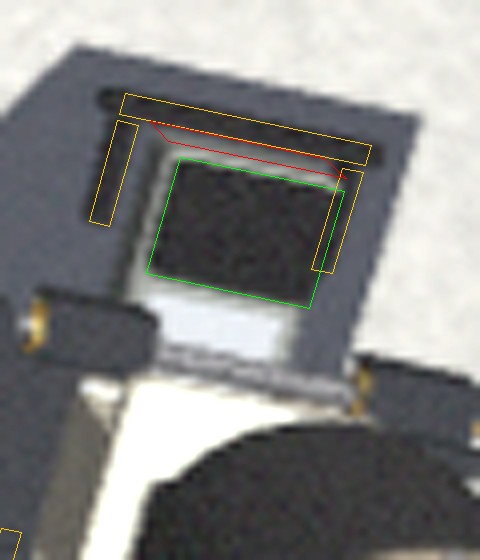

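View pics/ovscene_9.png

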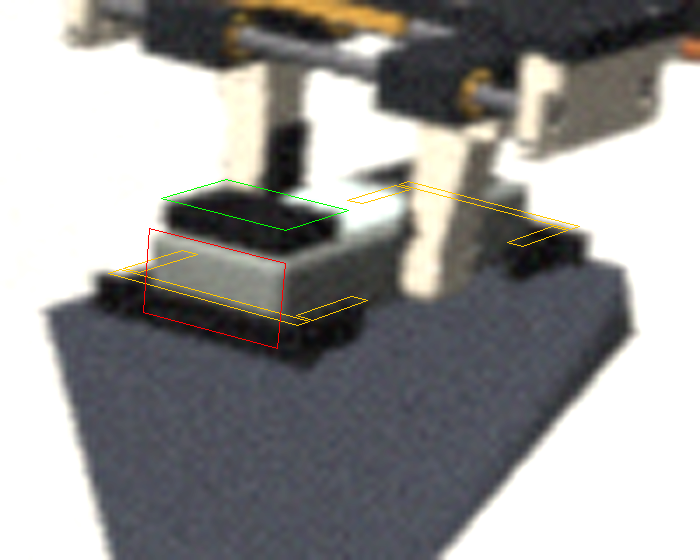

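```bash
python3 -m pendant '[[[0,0.05,0,0,0,0,0],[0,0,0,0,0,0,0],[0,0,0,0,0,0,0],[0,0,0,0,0,0,0.3],[0,0,0,0,0,0,1],[0,0,0,0,0,0,1],[0,0,0,0,0,0,1],[0,0,0,0,0,0,1],[0,0,0,0,0,0,1]]]'
python3 - <<'E'
from plan import *
delta(deck(0,0,.14),Rd,'deck')
p=snapshot('top'); save(p,'top10')
p=snapshot('scene'); save(p,'scene10')
a=cv2.imread('pics/top10.png')[140:280,370:510]; b=cv2.imread('pics/scene10.png')[130:270,70:210]
cv2.imwrite('pics/j10.png',cv2.convertScaleAbs(cv2.resize(np.hstack([a,b]),None,fx=2.85,fy=2.85,interpolation=2),alpha=1.8,beta=10))
E
```

```text
clock: 11.93
tool_pos: [0.5746, -0.2662, 0.0733]
orientation: [-90.5, 24.6, 165.7]
force: [0.0, 0.3, -0.0]
opening: 0.0776
deck t 11.93 pos [ 0.575 -0.266  0.073] rpy [-90.498  24.633 165.705] F [ 0.039  0.338 -0.034] open 0.0776 j6 [ -9.  14. -48.  32.  -3.  53.]
  turn first: rotvec tool deg [ 0.49 -0.03  0.37] rows>= 0.08514541181078993
  then shift in TARGET tool axes cm [  0.13 -13.69  -0.16] ; in CURRENT axes [  0.22 -13.69  -0.28] rows>= 3.2839007863217744
```

View pics/j10.png

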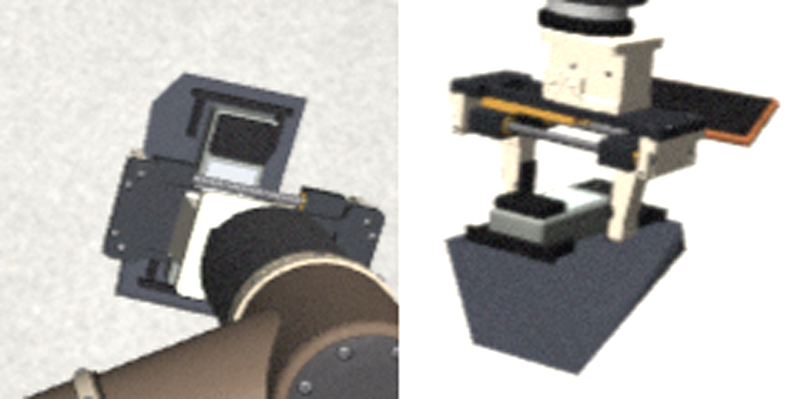

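```bash
python3 -m pendant '[[[0,-0.5,0,0,0,0,1],[0,-1,0,0,0,0,1],[0,-1.5,0,0,0,0,1],[0,-2,0,0,0,0,1],[0,-2,0,0,0,0,1],[0,-3,0,0,0,0,1],[0,-4,0,0,0,0,1],[0,-3,0,0,0,0,1],[0,0,0,0,0,0,1]]]'
python3 - <<'E'
from plan import *
delta(panel(UD,0,.12),Rp(-26),'dial')
p=snapshot('top'); save(p,'top11')
p=snapshot('scene'); save(p,'scene11')
a=cv2.imread('pics/top11.png')[140:280,370:510]; b=cv2.imread('pics/scene11.png')[130:270,70:210]
cv2.imwrite('pics/j11.png',cv2.convertScaleAbs(cv2.resize(np.hstack([a,b]),None,fx=2.85,fy=2.85,interpolation=2),alpha=1.8,beta=10))
E
```

```text
clock: 12.78
tool_pos: [0.5341, -0.2722, 0.1715]
orientation: [-86.4, 29.5, 165.5]
force: [1.8, 1.1, 0.8]
opening: 0.0875
dial t 12.78 pos [ 0.534 -0.272  0.171] rpy [-86.402  29.466 165.495] F [1.817 1.114 0.769] open 0.0875 j6 [ -9.   1. -53.  43.  -9.  43.]
  turn first: rotvec tool deg [-10.2  -38.04   3.31] rows>= 5.519334930859063
  then shift in TARGET tool axes cm [-25.44  -2.47 -46.58] ; in CURRENT axes [  8.73 -12.02 -51.01] rows>= 12.740952560104988
```

View pics/j11.png

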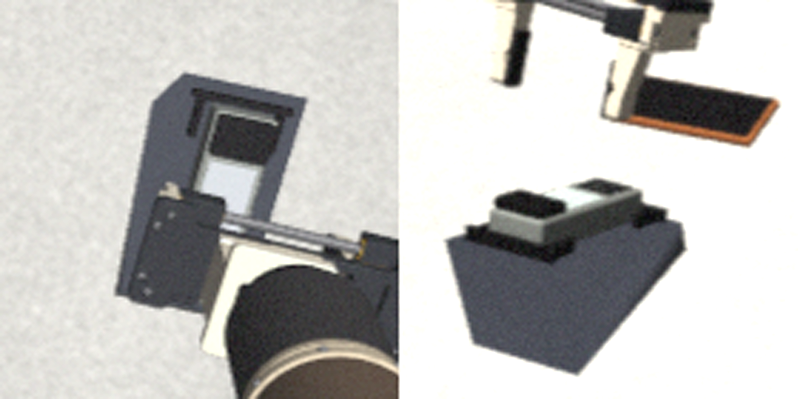

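```bash
cat > rows.py <<'E'
from plan import *
def rows(p,Rt,n):
    o,c,Rc=cur(); w=(Rc.inv()*Rt).as_rotvec(degrees=True)/n
    for i in range(n):
        Ri=Rc*R.from_rotvec(w*i,degrees=True); print(Ri.inv().apply((p-c)/n*100).round(1).tolist(),w.round(1).tolist())
E
python3 -c "
from rows import *
rows(panel(UD,0,.12),Rp(-26),14)"
```

```text
[0.6, -0.9, -3.6] [-0.7, -2.7, 0.2]
[0.4, -0.8, -3.7] [-0.7, -2.7, 0.2]
[0.2, -0.8, -3.7] [-0.7, -2.7, 0.2]
[0.1, -0.7, -3.7] [-0.7, -2.7, 0.2]
[-0.1, -0.7, -3.7] [-0.7, -2.7, 0.2]
[-0.3, -0.6, -3.7] [-0.7, -2.7, 0.2]
[-0.5, -0.6, -3.7] [-0.7, -2.7, 0.2]
[-0.6, -0.5, -3.7] [-0.7, -2.7, 0.2]
[-0.8, -0.5, -3.7] [-0.7, -2.7, 0.2]
[-1.0, -0.4, -3.6] [-0.7, -2.7, 0.2]
[-1.2, -0.4, -3.6] [-0.7, -2.7, 0.2]
[-1.3, -0.3, -3.5] [-0.7, -2.7, 0.2]
[-1.5, -0.3, -3.5] [-0.7, -2.7, 0.2]
[-1.6, -0.2, -3.4] [-0.7, -2.7, 0.2]
```

```bash
python3 -m pendant '[[[0,-2,0,0,0,0,1],[0.6,-0.9,-3.6,-0.7,-2.7,0.2,1],[0.4,-0.8,-3.7,-0.7,-2.7,0.2,1],[0.2,-0.8,-3.7,-0.7,-2.7,0.2,1],[0.1,-0.7,-3.7,-0.7,-2.7,0.2,1],[-0.1,-0.7,-3.7,-0.7,-2.7,0.2,1],[-0.3,-0.6,-3.7,-0.7,-2.7,0.2,1],[-0.5,-0.6,-3.7,-0.7,-2.7,0.2,1],[-0.6,-0.5,-3.7,-0.7,-2.7,0.2,1],[-0.8,-0.5,-3.7,-0.7,-2.7,0.2,1],[0,0,0,0,0,0,1]]]'
python3 -c "
from rows import *
delta(panel(UD,0,.12),Rp(-26),'dial')
rows(panel(UD,0,.12),Rp(-26),6)"
```

```text
clock: 13.8
tool_pos: [0.5366, 0.0781, 0.2102]
orientation: [-79.0, 27.9, -165.6]
force: [0.6, 0.5, 0.4]
opening: 0.0874
dial t 13.8 pos [0.537 0.078 0.21 ] rpy [ -78.995   27.939 -165.645] F [0.566 0.49  0.438] open 0.0874 j6 [ 36.  -6. -56.  50. -27.  22.]
  turn first: rotvec tool deg [ -3.47 -12.82   1.61] rows>= 1.8689888471380967
  then shift in TARGET tool axes cm [ -8.41   0.93 -15.91] ; in CURRENT axes [ -4.67  -0.27 -17.4 ] rows>= 4.320817771737074
[-0.8, -0.0, -2.9] [-0.6, -2.1, 0.3]
[-0.9, -0.0, -2.9] [-0.6, -2.1, 0.3]
[-1.0, 0.0, -2.8] [-0.6, -2.1, 0.3]
[-1.1, 0.1, -2.8] [-0.6, -2.1, 0.3]
[-1.2, 0.1, -2.8] [-0.6, -2.1, 0.3]
[-1.3, 0.1, -2.7] [-0.6, -2.1, 0.3]
```

```bash
python3 -m pendant '[[[-0.8,0,-2.9,-0.6,-2.1,0.3,1],[-0.9,0,-2.9,-0.6,-2.1,0.3,1],[-1,0,-2.8,-0.6,-2.1,0.3,1],[-1.1,0.1,-2.8,-0.6,-2.1,0.3,1],[-1.2,0.1,-2.8,-0.6,-2.1,0.3,1],[-1.3,0.1,-2.7,-0.6,-2.1,0.3,1],[0,0,0,0,0,0,1],[0,0,0,0,0,0,1],[0,0,0,0,0,0,1]]]'
python3 -c "
from rows import *
delta(panel(UD,0,.06),Rp(-26),'dial')
for n in('top','scene'):
    p=snapshot(n); save(p,n+'12')
a=cv2.imread('pics/top12.png')[140:280,140:280]; b=cv2.imread('pics/scene12.png')[130:270,280:420]
cv2.imwrite('pics/j12.png',cv2.convertScaleAbs(cv2.resize(np.hstack([a,b]),None,fx=2.85,fy=2.85,interpolation=2),alpha=1.4))
"
```

```text
clock: 14.55
tool_pos: [0.549, 0.2513, 0.2031]
orientation: [-76.1, 26.8, -152.0]
force: [0.5, 0.5, -0.4]
opening: 0.0877
dial t 14.55 pos [0.549 0.251 0.203] rpy [ -76.07    26.783 -151.986] F [ 0.471  0.494 -0.408] open 0.0877 j6 [ 50.   2. -50.  53. -29.  19.]
  turn first: rotvec tool deg [-0.1  -0.74  0.1 ] rows>= 0.10495230775712126
  then shift in TARGET tool axes cm [-0.29  5.77 -0.59] ; in CURRENT axes [-0.29  5.77 -0.6 ] rows>= 1.3937127755416885
```

View pics/j12.png

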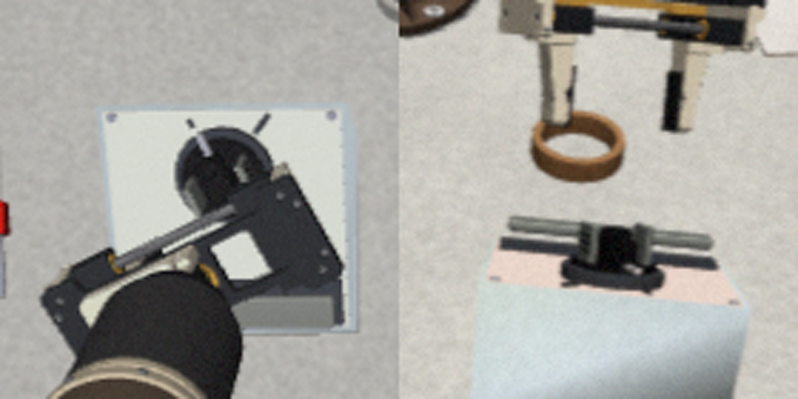

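```bash
python3 -m pendant '[[[-0.3,2,-0.6,0,-0.7,0,1],[0,2,0,0,0,0,1],[0,1.8,0,0,0,0,1],[0,0,0,0,0,0,1],[0,0,0,0,0,0,1]]]'
python3 -c "
from rows import *
delta(panel(UD,0,.017),Rp(-26),'dial')
for n in('top','scene'):
    p=snapshot(n); save(p,n+'13')
a=cv2.imread('pics/top13.png')[140:280,140:280]; b=cv2.imread('pics/scene13.png')[130:270,280:420]
cv2.imwrite('pics/j13.png',cv2.convertScaleAbs(cv2.resize(np.hstack([a,b]),None,fx=2.85,fy=2.85,interpolation=2),alpha=1.4))
"
```

```text
clock: 15.07
tool_pos: [0.5786, 0.2555, 0.1533]
orientation: [-75.8, 26.6, -151.5]
force: [0.6, -0.4, 0.4]
opening: 0.0875
dial t 15.07 pos [0.579 0.256 0.153] rpy [ -75.766   26.588 -151.454] F [ 0.602 -0.411  0.369] open 0.0875 j6 [ 40.   7. -53.  74. -20.   6.]
  turn first: rotvec tool deg [-0.16 -0.23  0.18] rows>= 0.046590962178897154
  then shift in TARGET tool axes cm [-0.03  4.28 -0.21] ; in CURRENT axes [-0.04  4.28 -0.22] rows>= 1.028463158323958
```

View pics/j13.png

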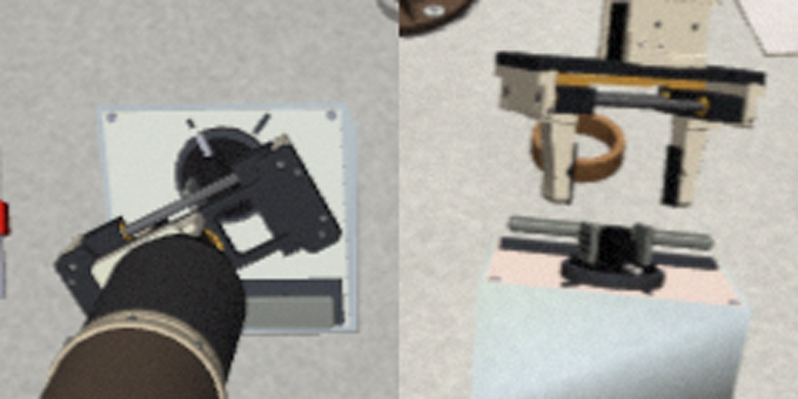

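```bash
cat >> plan.py <<'E'
def RL(cw,tilt=23): return toolR(Rdeck(pc[2],tilt)*R.from_euler('z',-cw,degrees=True))
def PL(h,cw=-26,tilt=23): 
    g=panel(UD,0,h+.0188); return g+RL(cw,tilt).apply([0,.0188,0])
E
python3 -c "
from rows import *
delta(PL(.05),RL(-26),'dial')
rows(PL(.05),RL(-26),2)"
```

```text
dial t 15.17 pos [0.579 0.257 0.155] rpy [ -75.833   26.749 -151.403] F [-0.095  0.196  1.263] open 0.0876 j6 [ 40.   7. -53.  73. -20.   6.]
  turn first: rotvec tool deg [-3.13 -0.23 -6.29] rows>= 0.98136140934355
  then shift in TARGET tool axes cm [ 0.2   1.15 -0.14] ; in CURRENT axes [ 0.33  1.11 -0.2 ] rows>= 0.2826793330786965
[0.2, 0.6, -0.1] [-1.6, -0.1, -3.1]
[0.1, 0.6, -0.1] [-1.6, -0.1, -3.1]
```

```bash
python3 -m pendant '[[[0.2,0.6,-0.1,-1.6,-0.1,-3.1,1],[0.1,0.6,-0.1,-1.6,-0.1,-3.1,1],[0,0,0,0,0,0,1],[0,0,0,0,0,0,1],[0,0,0,0,0,0,1]]]'
python3 -c "
from rows import *
delta(PL(.0195),RL(-26),'dial')"
```

```text
clock: 15.58
tool_pos: [0.5852, 0.2575, 0.1508]
orientation: [-77.8, 23.3, -152.0]
force: [0.3, 0.5, -0.0]
opening: 0.0879
dial t 15.58 pos [0.585 0.258 0.151] rpy [ -77.753   23.272 -152.035] F [ 0.312  0.545 -0.043] open 0.0879 j6 [ 45.   9. -47.  53. -23.  23.]
  turn first: rotvec tool deg [-1.49  0.   -2.77] rows>= 0.43863538826686627
  then shift in TARGET tool axes cm [ 0.28  3.54 -0.13] ; in CURRENT axes [ 0.45  3.52 -0.23] rows>= 0.8522343957618578
```

```bash
python3 -m pendant '[[[0.4,0,-0.2,-1.5,0,-2.8,1],[0,0.7,0,0,0,0,1],[0,0.7,0,0,0,0,1],[0,0.7,0,0,0,0,1],[0,0,0,0,0,0,1],[0,0,0,0,0,0,1]]]'
python3 -c "
from rows import *
delta(PL(.0195),RL(-26),'dial')
for n in('top','scene'):
    p=snapshot(n); save(p,n+'14')
a=cv2.imread('pics/top14.png')[140:280,140:280]; b=cv2.imread('pics/scene14.png')[130:270,280:420]
cv2.imwrite('pics/j14.png',cv2.convertScaleAbs(cv2.resize(np.hstack([a,b]),None,fx=2.85,fy=2.85,interpolation=2),alpha=1.4))
"
```

```text
clock: 16.08
tool_pos: [0.5919, 0.2544, 0.1297]
orientation: [-78.9, 21.0, -152.7]
force: [0.5, 0.0, -0.1]
opening: 0.0879
dial t 16.08 pos [0.592 0.254 0.13 ] rpy [ -78.934   21.037 -152.657] F [ 0.515  0.014 -0.107] open 0.0879 j6 [ 45.  12. -45.  47. -23.  28.]
  turn first: rotvec tool deg [-0.54 -0.12 -0.46] rows>= 0.10022158263928105
  then shift in TARGET tool axes cm [-0.04  1.33 -0.32] ; in CURRENT axes [-0.03  1.33 -0.33] rows>= 0.3291047765410387
```

View pics/j14.png

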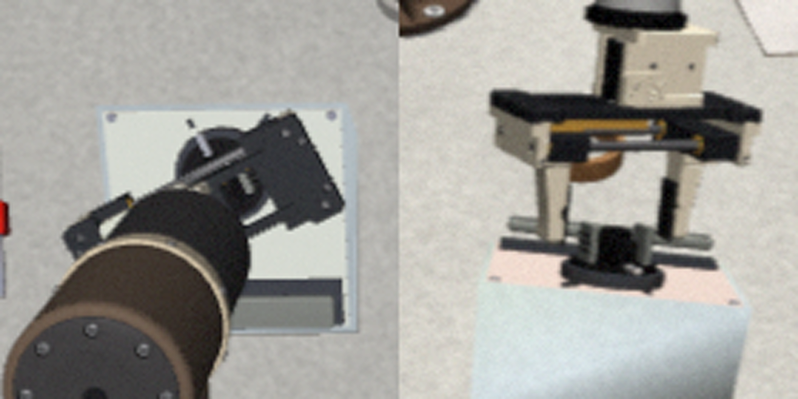

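```bash
python3 -m pendant '[[[0,0.4,-0.3,-0.5,0,-0.4,1],[0,0.5,0,0,0,0,1],[0,0.4,0,0,0,0,1],[0,0,0,0,0,0,1],[0,0,0,0,0,0,1]]]'
python3 -c "
from rows import *
delta(PL(.0195),RL(-26),'dial')
for n in('top','scene'):
    p=snapshot(n); save(p,n+'15')
a=cv2.imread('pics/top15.png')[140:280,140:280]; b=cv2.imread('pics/scene15.png')[130:270,280:420]
cv2.imwrite('pics/j15.png',cv2.convertScaleAbs(cv2.resize(np.hstack([a,b]),None,fx=2.85,fy=2.85,interpolation=2),alpha=1.6))
"
```

```text
clock: 16.6
tool_pos: [0.596, 0.2572, 0.1168]
orientation: [-79.5, 20.6, -152.8]
force: [-0.1, 0.1, 0.1]
opening: 0.0876
dial t 16.6 pos [0.596 0.257 0.117] rpy [ -79.497   20.622 -152.78 ] F [-0.117  0.057  0.05 ] open 0.0876 j6 [ 44.  13. -45.  48. -22.  27.]
  turn first: rotvec tool deg [-0.02 -0.15 -0.04] rows>= 0.021943021489865076
  then shift in TARGET tool axes cm [-0.04 -0.01 -0.01] ; in CURRENT axes [-0.04 -0.01 -0.01] rows>= 0.009248314113694507
```

View pics/j15.png

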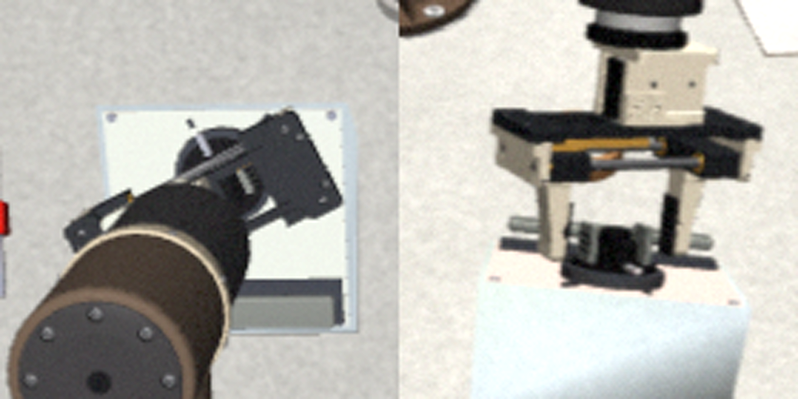

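```bash
python3 -m pendant '[[[0,0,0,0,0,0,0],[0,0,0,0,0,0,0],[0,0,0,0,0,0,0],[0,0,0,0,0,0,0],[0,0,0,0,0,0,0],[0,0,0,0,0,0,0],[0,0,0,0,0,0,0],[0,0,0,0,0,0,0],[0,0,0,0,0,0,0],[0,0,0,0,0,0,0],[0,0,0,0,0,0,0],[0,0,0,0,0,0,0]]]'
python3 -c "
from rows import *
delta(PL(.0195),RL(-26),'dial')
for n in('top','scene'):
    p=snapshot(n); save(p,n+'16')
a=cv2.imread('pics/top16.png')[140:280,140:280]; b=cv2.imread('pics/scene16.png')[130:270,280:420]
cv2.imwrite('pics/j16.png',cv2.convertScaleAbs(cv2.resize(np.hstack([a,b]),None,fx=2.85,fy=2.85,interpolation=2),alpha=1.6))
"
```

```text
clock: 17.7
tool_pos: [0.5961, 0.2577, 0.1175]
orientation: [-79.5, 20.7, -152.8]
force: [-3.9, -0.2, 6.0]
opening: 0.0372
dial t 17.7 pos [0.596 0.258 0.118] rpy [ -79.532   20.687 -152.78 ] F [-3.862 -0.187  5.991] open 0.0372 j6 [ 44.  13. -45.  48. -22.  27.]
  turn first: rotvec tool deg [ 0.02 -0.16 -0.1 ] rows>= 0.02684060691938044
  then shift in TARGET tool axes cm [0.03 0.05 0.02] ; in CURRENT axes [0.03 0.05 0.02] rows>= 0.014048622280190005
```

View pics/j16.png

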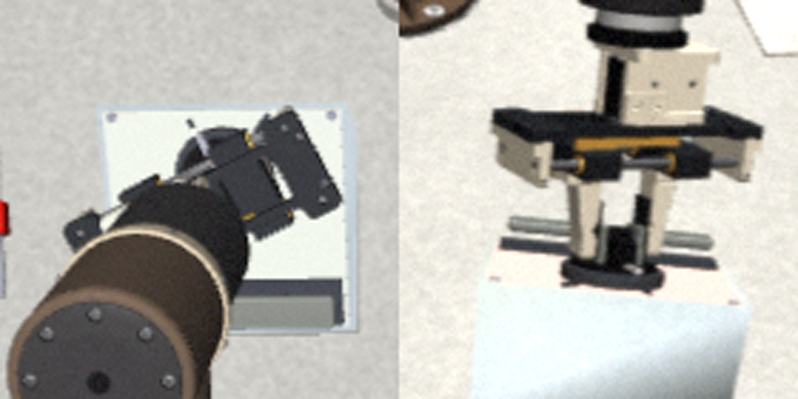

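```bash
python3 -m pendant '[[[0,0,0,0,5.5,0,0],[0,0,0,0,5.5,0,0],[0,0,0,0,5.5,0,0],[0,0,0,0,5.5,0,0],[0,0,0,0,0,0,0]]]'
python3 -c "
from rows import *
delta(PL(.0195),RL(39.5),'dial')"
```

```text
clock: 18.22
tool_pos: [0.5963, 0.258, 0.1174]
orientation: [-88.6, 23.0, -176.6]
force: [-0.5, 0.0, 2.7]
opening: 0.0369
dial t 18.22 pos [0.596 0.258 0.117] rpy [ -88.564   23.032 -176.644] F [-0.516  0.037  2.731] open 0.0369 j6 [ 44.  13. -45.  48. -22.   5.]
  turn first: rotvec tool deg [ 0.11 43.09 -0.04] rows>= 6.018011435646705
  then shift in TARGET tool axes cm [-0.02  0.03  0.06] ; in CURRENT axes [0.03 0.03 0.06] rows>= 0.017138932291930455
```

```bash
python3 -m pendant '[[[0,0,0,0,5.5,0,0],[0,0,0,0,5.5,0,0],[0,0,0,0,5.5,0,0],[0,0,0,0,5.5,0,0],[0,0,0,0,5.5,0,0],[0,0,0,0,5.5,0,0],[0,0,0,0,5.5,0,0],[0,0,0,0,4.5,0,0],[0,0,0,0,0,0,0],[0,0,0,0,0,0,0],[0,0,0,0,0,0,0]]]'
python3 -c "
from rows import *
delta(PL(.0195),RL(39.5),'dial')
print(ctrl.get_obs()['moment'])
for n in('top','scene'):
    p=snapshot(n); save(p,n+'17')
a=cv2.imread('pics/top17.png')[160:260,160:280]; b=cv2.imread('pics/scene17.png')[170:270,290:410]
cv2.imwrite('pics/j17.png',cv2.convertScaleAbs(cv2.resize(np.hstack([a,b]),None,fx=3.3,fy=3.3,interpolation=2),alpha=1.6))
"
```

```text
clock: 19.13
tool_pos: [0.5965, 0.2586, 0.1177]
orientation: [-105.1, 17.7, 138.2]
force: [1.1, 0.6, 1.9]
opening: 0.0371
dial t 19.13 pos [0.597 0.259 0.118] rpy [-105.111   17.689  138.209] F [1.052 0.618 1.862] open 0.0371 j6 [ 44.  13. -45.  48. -22. -38.]
  turn first: rotvec tool deg [0.18 0.59 0.01] rows>= 0.08596025898531548
  then shift in TARGET tool axes cm [-0.03  0.05  0.13] ; in CURRENT axes [-0.03  0.05  0.13] rows>= 0.034780125678911984
[1.364 0.068 0.711]
```

View pics/j17.png

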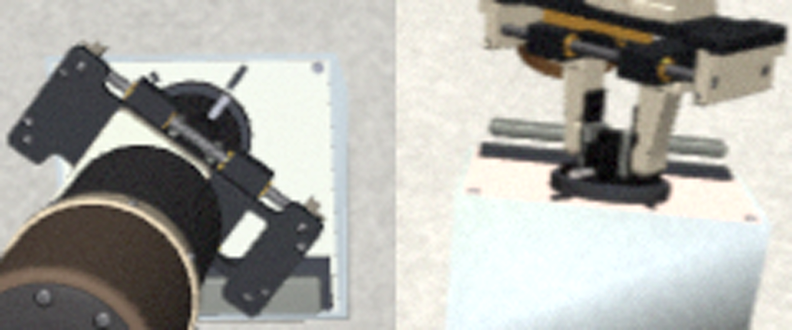

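```bash
python3 -c "
import cv2
a=cv2.imread('pics/top17.png')[172:207,205:245]
cv2.imwrite('pics/z17.png',cv2.convertScaleAbs(cv2.resize(a,None,fx=16,fy=16,interpolation=2),alpha=1.8))
"
```

```text
(no output)
```

View pics/z17.png

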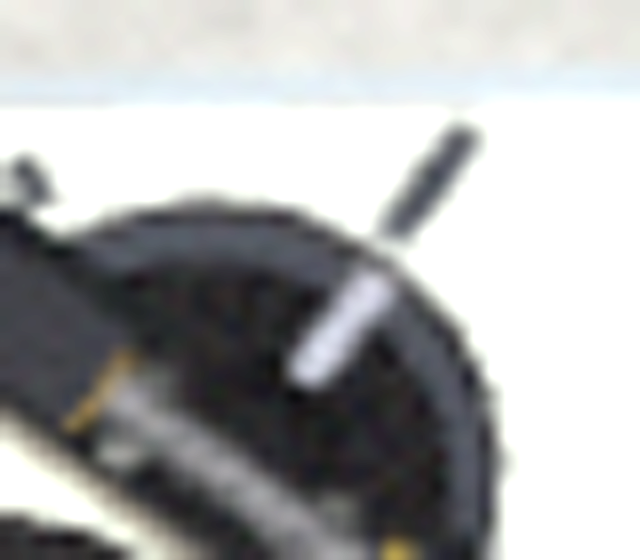

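```bash
cat >> dial.py <<'E'
print('+++')
z=lambda a,b: np.array([205+a/16-.5,172+b/16-.5])
for p,h in((z(305,370),.012),(z(375,290),.012),(z(398,228),.002),(z(463,135),.002)):
    w=onpanel('top',p,h)-[u,0]; print(w, np.degrees(np.arctan2(-w[1],w[0])))
E
python3 dial.py | sed -n '/+++/,$p'
```

```text
+++
[ 0.01521304 -0.01379766] 42.20685395130199
[ 0.02689976 -0.02455188] 42.387244383640436
[ 0.03272975 -0.02707011] 39.59346250649777
[ 0.04630072 -0.03721109] 38.78823863777535
```

```bash
python3 -m pendant '[[[0,0,0,0,0,0,0.5],[0,0,0,0,0,0,1],[0,0,0,0,0,0,1],[0,0,0,0,0,0,1],[0,0,0,0,0,0,1],[0,0,0,0,0,0,1],[0,0,0,0,0,0,1],[0,0,0,0,0,0,1],[0,0,0,0,0,0,1]]]'
python3 -c "
from rows import *
delta(PL(.0195),RL(39.5),'dial')
for n in('top','scene'):
    p=snapshot(n); save(p,n+'18')
a=cv2.imread('pics/top18.png')[160:260,160:280]; b=cv2.imread('pics/scene18.png')[170:270,290:410]
cv2.imwrite('pics/j18.png',cv2.convertScaleAbs(cv2.resize(np.hstack([a,b]),None,fx=3.3,fy=3.3,interpolation=2),alpha=1.6))
"
```

```text
clock: 19.98
tool_pos: [0.596, 0.2575, 0.117]
orientation: [-105.1, 17.6, 138.0]
force: [-0.4, -0.0, 0.6]
opening: 0.0866
dial t 19.98 pos [0.596 0.257 0.117] rpy [-105.057   17.648  137.95 ] F [-0.439 -0.023  0.616] open 0.0866 j6 [ 44.  13. -45.  48. -22. -38.]
  turn first: rotvec tool deg [ 0.05  0.34 -0.01] rows>= 0.0478699030019023
  then shift in TARGET tool axes cm [-0.02  0.01 -0.01] ; in CURRENT axes [-0.02  0.01 -0.01] rows>= 0.005209465999177444
```

View pics/j18.png

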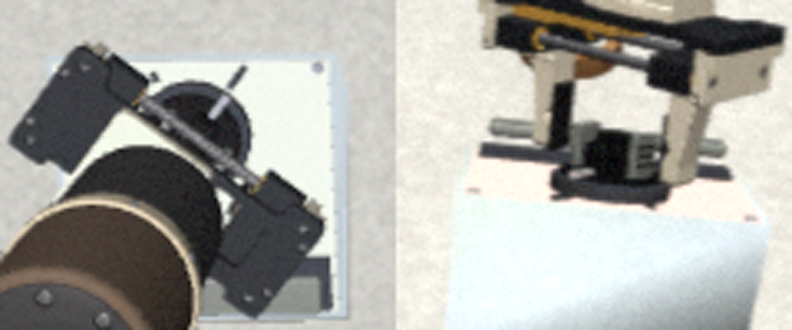

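```bash
python3 -m pendant '[[[0,-1,0,0,0,0,1],[0,-2,0,0,0,0,1],[0,-3,0,0,0,0,1],[0,-3,0,0,0,0,1],[0,0,0,0,0,0,1]]]'
python3 -c "
from rows import *
p=snapshot('top'); save(p,'top19')
a=cv2.imread('pics/top19.png')[160:260,160:280]; cv2.imwrite('pics/j19.png',cv2.convertScaleAbs(cv2.resize(a,None,fx=6,fy=6,interpolation=2),alpha=1.6))
delta(panel(UD-.114,0,.08),Rp(0),'bar')
rows(panel(UD-.114,0,.08),Rp(0),7)
"
```

```text
clock: 20.5
tool_pos: [0.5612, 0.2602, 0.2058]
orientation: [-105.5, 17.6, 137.9]
force: [0.5, 1.2, 0.8]
opening: 0.0881
bar t 20.55 pos [0.561 0.26  0.204] rpy [-105.451   17.627  137.927] F [-0.618 -0.475  0.591] open 0.0875 j6 [ 52.   5. -39.  32. -36. -26.]
  turn first: rotvec tool deg [ -1.97 -39.16   6.58] rows>= 5.553172321346688
  then shift in TARGET tool axes cm [12.47  3.22  0.22] ; in CURRENT axes [9.15 4.65 7.78] rows>= 3.0895402929106495
[1.3, 0.7, 1.1] [-0.3, -5.6, 0.9]
[1.4, 0.6, 1.0] [-0.3, -5.6, 0.9]
[1.5, 0.6, 0.8] [-0.3, -5.6, 0.9]
[1.6, 0.6, 0.7] [-0.3, -5.6, 0.9]
[1.7, 0.5, 0.5] [-0.3, -5.6, 0.9]
[1.7, 0.5, 0.4] [-0.3, -5.6, 0.9]
[1.8, 0.5, 0.2] [-0.3, -5.6, 0.9]
```

View pics/j19.png

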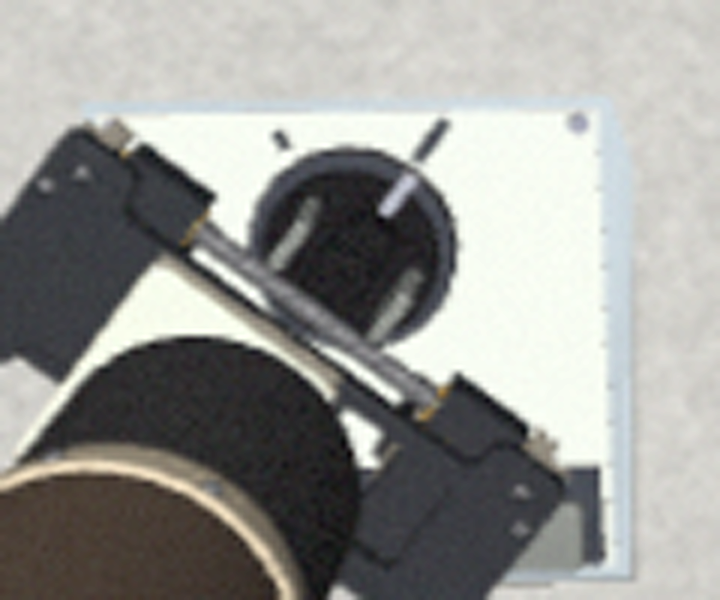

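```bash
python3 -m pendant '[[[1.3,0.3,1.1,-0.3,-5.6,0.9,0],[1.4,0.3,1,-0.3,-5.6,0.9,0],[1.5,0.4,0.8,-0.3,-5.6,0.9,0],[1.6,0.6,0.7,-0.3,-5.6,0.9,0],[1.7,0.5,0.5,-0.3,-5.6,0.9,0],[1.7,0.5,0.4,-0.3,-5.6,0.9,0],[1.8,0.5,0.2,-0.3,-5.6,0.9,0],[0,0,0,0,0,0,0],[0,0,0,0,0,0,0],[0,0,0,0,0,0,0],[0,0,0,0,0,0,0]]]'
python3 -c "
from rows import *
delta(panel(UD-.114,0,.04),Rp(0),'bar')
for n in('top','scene'):
    p=snapshot(n); save(p,n+'20'); pickle.dump(p,open(n+'20.pkl','wb'))
a=cv2.imread('pics/top20.png')[160:280,160:280]; b=cv2.imread('pics/scene20.png')[150:270,290:410]
cv2.imwrite('pics/j20.png',cv2.convertScaleAbs(cv2.resize(np.hstack([a,b]),None,fx=3.3,fy=3.3,interpolation=2),alpha=1.6))
"
```

```text
clock: 21.47
tool_pos: [0.4765, 0.2698, 0.1409]
orientation: [-88.9, 27.6, 179.4]
force: [0.6, 1.0, -0.1]
opening: 0.0199
bar t 21.47 pos [0.477 0.27  0.141] rpy [-88.879  27.643 179.396] F [ 0.56   1.021 -0.097] open 0.0199 j6 [ 56.   3. -58.  61. -27. -22.]
  turn first: rotvec tool deg [-1.15 -0.03  2.36] rows>= 0.36630719610953166
  then shift in TARGET tool axes cm [2.   6.02 1.13] ; in CURRENT axes [1.75 6.12 1.01] rows>= 1.5460077862178336
```

View pics/j20.png

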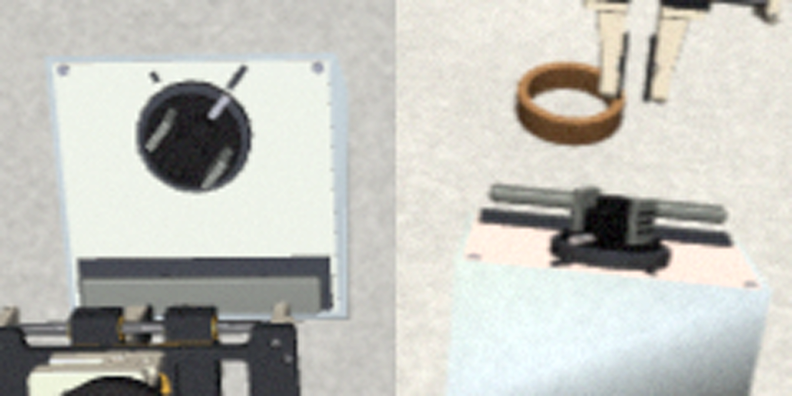

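```bash
python3 -m pendant '[[[1,1.5,0.5,0,0,0,0],[1,1.5,0.6,-1.1,0,0,0],[0,1,0,0,0,0,0],[0,0,0,0,0,0,0],[0,0,0,0,0,0,0],[0,0,0,0,0,0,0]]]'
python3 -c "
from rows import *
delta(panel(UD-.114,0,.03),toolR(Rdeck(pc[2],27.5)),'bar')
"
```

```text
clock: 22.07
tool_pos: [0.4879, 0.2706, 0.1163]
orientation: [-88.9, 25.8, 179.5]
force: [-0.6, 0.2, 0.1]
opening: 0.0005
bar t 22.07 pos [0.488 0.271 0.116] rpy [-88.896  25.848 179.46 ] F [-0.577  0.156  0.084] open 0.0005 j6 [ 52.   6. -58.  65. -23. -23.]
  turn first: rotvec tool deg [-1.1   0.02  1.65] rows>= 0.27738855491116676
  then shift in TARGET tool axes cm [1.56 4.39 1.22] ; in CURRENT axes [1.43 4.46 1.13] rows>= 1.1550769822904512
```

```bash
python3 -m pendant '[[[0.5,0,0.4,-0.3,0,-0.5,0],[0.5,0,0.4,-0.3,0,-0.5,0],[0.5,0,0.4,-0.3,0,-0.5,0],[0,0.7,0,0,0,0,0],[0,0.7,0,0,0,0,0],[0,0.7,0,0,0,0,0],[0,0,0,0,0,0,0],[0,0,0,0,0,0,0]]]'
python3 -c "
from rows import *
delta(panel(UD-.114,0,.03),toolR(Rdeck(pc[2],24.5)),'bar')
"
```

```text
clock: 22.73
tool_pos: [0.4876, 0.2639, 0.1]
orientation: [-89.4, 23.6, 179.5]
force: [-0.2, -0.3, -0.4]
opening: 0.0006
bar t 22.73 pos [0.488 0.264 0.1  ] rpy [-89.411  23.558 179.455] F [-0.244 -0.349 -0.375] open 0.0006 j6 [ 50.   7. -58.  63. -21. -20.]
  turn first: rotvec tool deg [-0.59  0.    0.94] rows>= 0.1552526797839886
  then shift in TARGET tool axes cm [0.63 3.   0.55] ; in CURRENT axes [0.58 3.01 0.52] rows>= 0.7465592613492764
```

```bash
python3 -m pendant '[[[0.3,0,0.3,-0.3,0,0.3,0],[0.3,0,0.3,-0.3,0,0.3,0],[0,0.6,0,0,0,0,0],[0,0.6,0,0,0,0,0],[0,0.6,0,0,0,0,0],[0,0,0,0,0,0,0],[0,0,0,0,0,0,0]]]'
python3 -c "
from rows import *
delta(panel(UD-.114,0,.03),toolR(Rdeck(pc[2],24.5)),'bar')
for n in('top','scene'):
    p=snapshot(n); save(p,n+'21')
a=cv2.imread('pics/top21.png')[160:280,160:280]; b=cv2.imread('pics/scene21.png')[150:270,290:410]
cv2.imwrite('pics/j21.png',cv2.convertScaleAbs(cv2.resize(np.hstack([a,b]),None,fx=3.3,fy=3.3,interpolation=2),alpha=1.6))
"
```

```text
clock: 23.32
tool_pos: [0.4954, 0.2638, 0.0918]
orientation: [-89.5, 23.2, 179.4]
force: [-0.2, 0.1, -0.6]
opening: 0.0004
bar t 23.32 pos [0.495 0.264 0.092] rpy [-89.532  23.187 179.446] F [-0.157  0.065 -0.632] open 0.0004 j6 [ 48.   8. -58.  66. -19. -21.]
  turn first: rotvec tool deg [-0.47 -0.    1.31] rows>= 0.19488388006314425
  then shift in TARGET tool axes cm [1.   1.93 0.55] ; in CURRENT axes [0.96 1.95 0.53] rows>= 0.5367297658057039
```

View pics/j21.png

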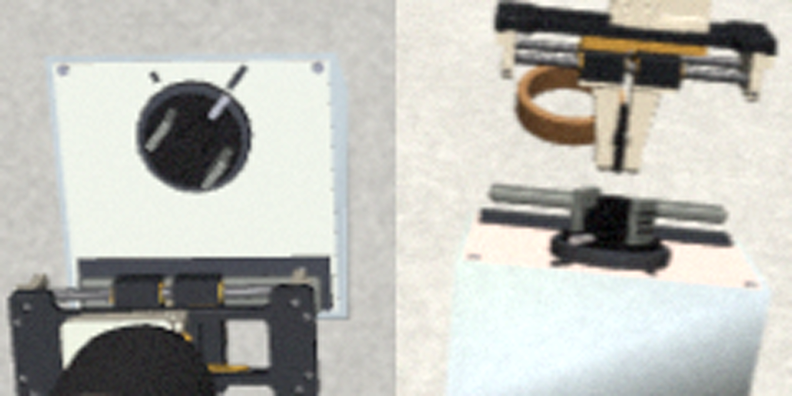

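```bash
python3 -c "
from rows import *
Rt=toolR(Rdeck(pc[2],15))
delta(panel(UD-.118,0,.045),Rt,'bar')
rows(panel(UD-.118,0,.045),Rt,4)
"
```

```text
bar t 23.42 pos [0.495 0.264 0.092] rpy [-89.552  23.198 179.455] F [-0.563  0.375  0.633] open 0.0004 j6 [ 48.   8. -58.  66. -19. -21.]
  turn first: rotvec tool deg [-0.45 -0.03 -8.2 ] rows>= 1.146634384576929
  then shift in TARGET tool axes cm [1.44 0.73 0.57] ; in CURRENT axes [1.53 0.53 0.57] rows>= 0.41140160124308456
[0.4, 0.1, 0.1] [-0.1, -0.0, -2.0]
[0.4, 0.1, 0.1] [-0.1, -0.0, -2.0]
[0.4, 0.2, 0.1] [-0.1, -0.0, -2.0]
[0.4, 0.2, 0.1] [-0.1, -0.0, -2.0]
```

```bash
python3 -m pendant '[[[0,0,0,-0.1,0,-2,0],[0,0,0,-0.1,0,-2,0],[0,0,0,-0.1,0,-2,0],[0,0,0,-0.1,0,-2.2,0],[0,0,0,0,0,0,0],[0,0,0,0,0,0,0]]]'
python3 -c "
from rows import *
Rt=toolR(Rdeck(pc[2],15))
delta(panel(UD-.118,0,.035),Rt,'bar')
"
```

```text
clock: 23.92
tool_pos: [0.4967, 0.2647, 0.0924]
orientation: [-89.9, 15.5, 179.4]
force: [0.4, 0.7, 0.9]
opening: -0.0
bar t 23.92 pos [0.497 0.265 0.092] rpy [-89.932  15.525 179.406] F [0.448 0.676 0.917] open -0.0 j6 [ 55.  11. -45.  28. -28.  10.]
  turn first: rotvec tool deg [-0.08 -0.05 -0.53] rows>= 0.07453752168808728
  then shift in TARGET tool axes cm [1.32 1.71 0.64] ; in CURRENT axes [1.34 1.7  0.64] rows>= 0.5407156178038421
```

j3 is clear of its limit now.

```bash
python3 -m pendant '[[[0.6,0.2,0.3,0,0,-0.5,0],[0.7,0.3,0.3,0,0,0,0],[0,0.6,0,0,0,0,0],[0,0,0,0,0,0,0],[0,0,0,0,0,0,0],[0,0,0,0,0,0,0]]]'
python3 -c "
from rows import *
Rt=toolR(Rdeck(pc[2],15))
delta(panel(UD-.118,0,.030),Rt,'bar')
for n in('top','scene'):
    p=snapshot(n); save(p,n+'22')
a=cv2.imread('pics/top22.png')[160:280,160:280]; b=cv2.imread('pics/scene22.png')[150:270,290:410]
cv2.imwrite('pics/j22.png',cv2.convertScaleAbs(cv2.resize(np.hstack([a,b]),None,fx=3.3,fy=3.3,interpolation=2),alpha=1.6))
"
```

```text
clock: 24.42
tool_pos: [0.4868, 0.2576, 0.0779]
orientation: [-89.9, 14.9, 179.4]
force: [0.3, 0.1, -0.1]
opening: 0.0003
bar t 24.42 pos [0.487 0.258 0.078] rpy [-89.863  14.936 179.407] F [ 0.264  0.105 -0.068] open 0.0003 j6 [ 55.  11. -47.  29. -26.   9.]
  turn first: rotvec tool deg [-0.15 -0.05  0.06] rows>= 0.023745167713066898
  then shift in TARGET tool axes cm [-0.13  1.04 -0.08] ; in CURRENT axes [-0.14  1.04 -0.08] rows>= 0.25336389301429085
```

View pics/j22.png

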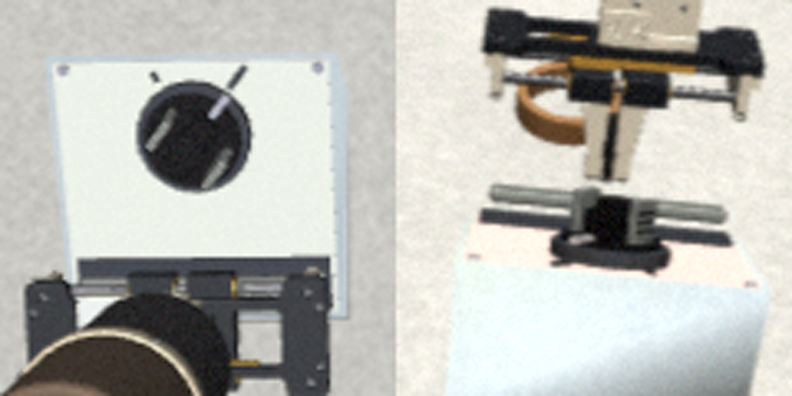

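```bash
python3 -m pendant '[[[-0.1,0.5,-0.05,0,0,0,0],[0,0.5,0,0,0,0,0],[0,0,0,0,0,0,0],[0,0,0,0,0,0,0]]]'
python3 -c "
from rows import *
Rt=toolR(Rdeck(pc[2],15))
delta(panel(UD-.118,0,.018),Rt,'bar')
p=snapshot('scene'); save(p,'scene23')
b=cv2.imread('pics/scene23.png')[150:270,290:410]
cv2.imwrite('pics/j23.png',cv2.convertScaleAbs(cv2.resize(b,None,fx=5,fy=5,interpolation=2),alpha=1.6))
"
```

```text
clock: 24.85
tool_pos: [0.4902, 0.2579, 0.0679]
orientation: [-89.8, 14.9, 179.4]
force: [-0.9, -0.1, 0.1]
opening: 0.0004
bar t 24.85 pos [0.49  0.258 0.068] rpy [-89.825  14.892 179.406] F [-0.923 -0.111  0.056] open 0.0004 j6 [ 54.  12. -48.  31. -24.   8.]
  turn first: rotvec tool deg [-0.19 -0.05  0.11] rows>= 0.03104155862125262
  then shift in TARGET tool axes cm [-0.38  1.16 -0.05] ; in CURRENT axes [-0.38  1.16 -0.06] rows>= 0.2921708789912616
```

View pics/j23.png

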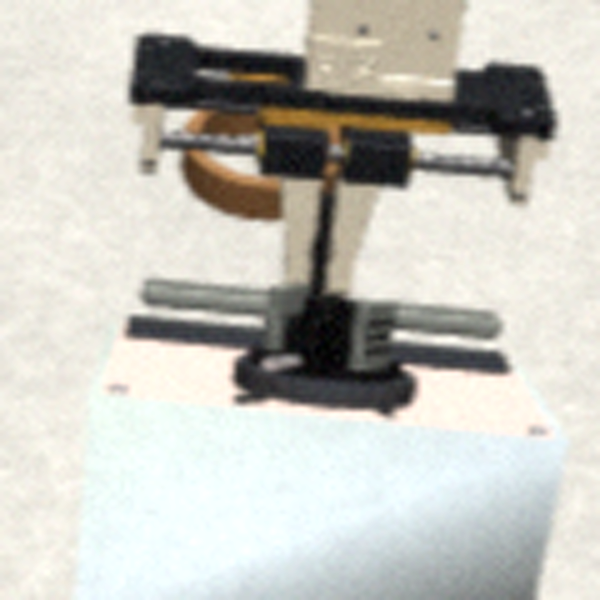

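```bash
python3 -m pendant '[[[-0.1,0.3,0,0,0,0,0],[-0.1,0.3,0,0,0,0,0],[0,0,0,0,0,0,0]]]'
python3 -m pendant '[[[-0.1,0.3,0,0,0,0,0],[-0.08,0.26,0,0,0,0,0],[0,0,0,0,0,0,0]]]'
python3 -c "
from rows import *
Rt=toolR(Rdeck(pc[2],15))
delta(panel(UD-.118,0,.018),Rt,'bar')
p=snapshot('scene'); save(p,'scene24')
b=cv2.imread('pics/scene24.png')[150:270,290:410]
cv2.imwrite('pics/j24.png',cv2.convertScaleAbs(cv2.resize(b,None,fx=5,fy=5,interpolation=2),alpha=1.6))
"
```

```text
clock: 25.15
tool_pos: [0.4939, 0.2582, 0.0629]
orientation: [-89.9, 14.9, 179.4]
force: [-2.2, 0.4, 2.5]
opening: 0.0005
clock: 25.4
tool_pos: [0.4969, 0.2581, 0.0581]
orientation: [-89.9, 14.9, 179.4]
force: [-6.4, -0.5, 6.9]
opening: 0.0003
bar t 25.4 pos [0.497 0.258 0.058] rpy [-89.872  14.929 179.417] F [-6.391 -0.538  6.853] open 0.0003 j6 [ 53.  13. -49.  33. -22.   6.]
  turn first: rotvec tool deg [-0.14 -0.04  0.07] rows>= 0.022338179255569118
  then shift in TARGET tool axes cm [ 0.02  0.03 -0.02] ; in CURRENT axes [ 0.02  0.03 -0.02] rows>= 0.01052663557425809
```

View pics/j24.png

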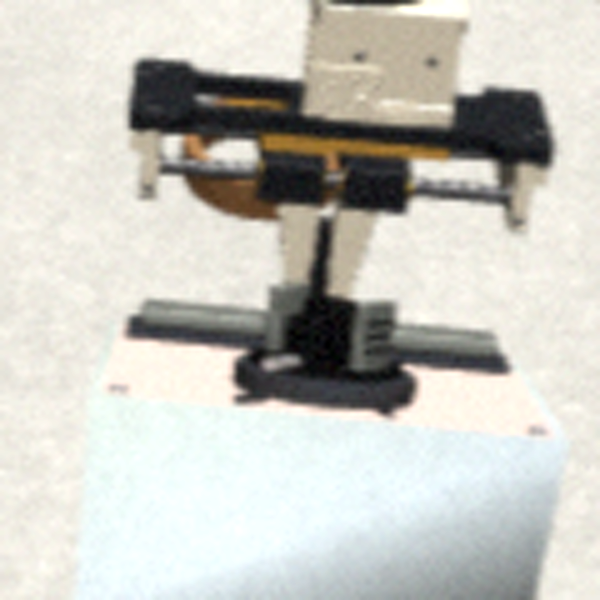

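```bash
python3 -m pendant '[[[-0.03,0.1,0,0,0,0,0],[0,0,0,0,0,0,0],[0,0,0,0,0,0,0],[0,0,0,0,0,0,0],[0,0,0,0,0,0,0],[0,0,0,0,0,0,0],[0,0,0,0,0,0,0],[0,0,0,0,0,0,0]]]'
python3 -c "
from rows import *
p=snapshot('scene'); save(p,'scene25')
b=cv2.imread('pics/scene25.png')[150:270,290:410]
cv2.imwrite('pics/j25.png',cv2.convertScaleAbs(cv2.resize(b,None,fx=5,fy=5,interpolation=2),alpha=1.6))
"
```

```text
clock: 26.12
tool_pos: [0.4972, 0.2582, 0.0578]
orientation: [-89.9, 15.0, 179.4]
force: [-11.4, -1.2, 11.7]
opening: 0.0006
```

View pics/j25.png

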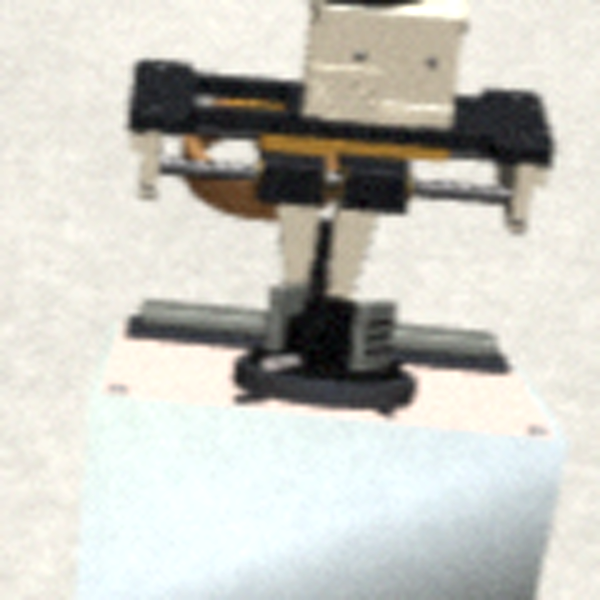

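```bash
python3 -m pendant '[[[0.1,-0.3,0,0,0,0,0],[0.1,-0.5,0,0,0,0,0],[0.2,-0.7,0,0,0,0,0],[0.3,-1,0,0,0,0,0],[0.5,-2,0,0,0,0,0],[0.5,-3,0,0,0,0,0],[0.5,-3,0,0,0,0,0],[0,-3,0,0,0,0,0],[0,0,0,0,0,0,0],[0,0,0,0,0,0,0],[0,0,0,0,0,0,0]]]'
python3 -c "
from rows import *
for n in('top','scene'):
    p=snapshot(n); save(p,n+'26')
a=cv2.imread('pics/top26.png')[140:280,160:500]; b=cv2.imread('pics/scene26.png')[150:300,80:420]
cv2.imwrite('pics/j26.png',cv2.convertScaleAbs(cv2.resize(np.vstack([a,b]),None,fx=2.05,fy=2.05,interpolation=2),alpha=1.6))
"
```

```text
clock: 27.08
tool_pos: [0.4411, 0.2591, 0.1823]
orientation: [-89.9, 14.9, 179.4]
force: [-0.1, 0.4, 0.0]
opening: 0.0003
```

View pics/j26.png

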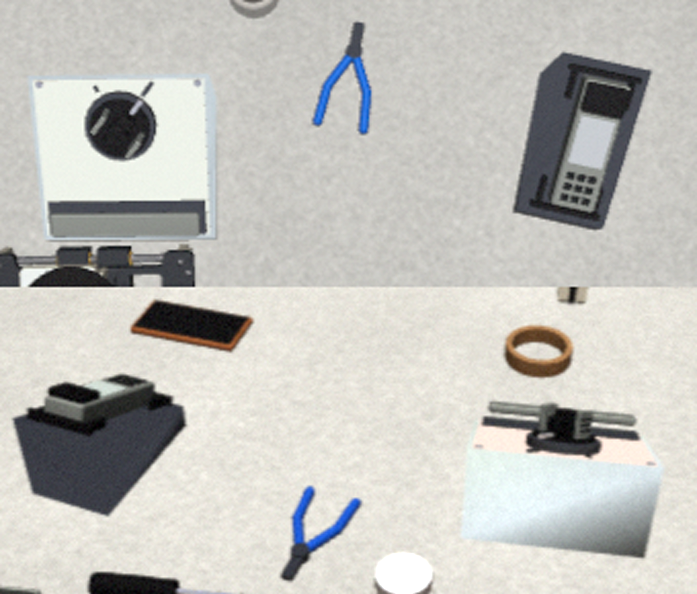

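```bash
python3 -c "
from ov import *
p=snapshot('top'); save(p,'top27'); q=snapshot('scene'); save(q,'scene27')
Ls.clear()
Ls.append([slope(u,v,.038,25,.07) for u,v in((.073,.023),(.073,-.023),(.039,-.023),(.039,.023))])
Ls.append([slope(u,v,.028,25,.07) for u,v in((.075,.025),(.075,-.025),(-.075,-.025),(-.075,.025))])
A=ov(p,cv2.imread('pics/top27.png'),405,160,80,96,6);B=ov(q,cv2.imread('pics/scene27.png'),80,170,90,96,6)
cv2.imwrite('pics/ov27.png',cv2.resize(np.hstack([A,B]),None,fx=.78,fy=.78))
"
```

```text
(no output)
```

View pics/ov27.png

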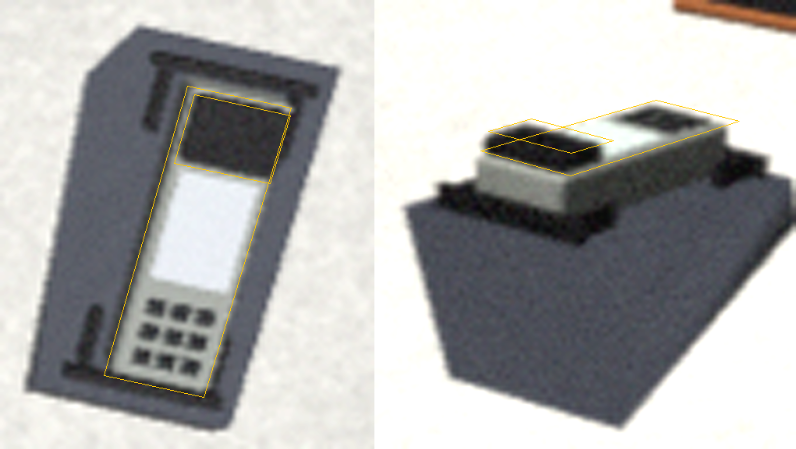

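```bash
python3 -c "
from plant import ctrl
print(ctrl.close_job()); o=ctrl.get_obs(); print(o['clock'],o['force'])"
```

```text
the job is handed in; nothing more can be done
None
the job is handed in; nothing more can be done
```

The bench test sequence is done and handed in at about 27 s of the 58 s allowed. The hand-in itself reports no verdict.

- **Handheld:** It was laid in the cradle bay, head up the slope, and pressed lightly until the force showed the deck carrying it, then released. The last pictures show it flat inside the lips and cheeks, about 1 pixel (2–3 mm) from the computed centre, within the 8 mm and 7 mm limits.
- **Dial:** Both tabs were pinched to a 37 mm opening, against 38 mm nominal when fully in, and the dial was turned about 66° clockwise. I measured the pointer at 42° and the long rib at 39°, which is inside the lock window. On release the tabs sprang out, and the last picture still shows the dial there with both tabs out.
- **Start bar:** It was pressed at its middle until it stopped moving (about 16 N), looked level in the picture, was held for more than 0.5 s, and rose again.

**Deviations:** I could not hold the tool square to the panel: joint 4's limit was in the way at the dial and joint 3's at the bar. I leaned it 7° at the dial and 15° at the bar, which did not visibly tilt the bar.

The bystanders visible in the last pictures were where they started; I did not measure them or check the hex keys separately. The arm was clear of everything at hand-in.

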